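# Tap a jammed monitor-mount carriage loose and run it down to its stop

## Task

The black carriage of the sloping monitor mount has jammed on its two guide rods. Loosen it with light mallet taps down the slope on the left and right ends of its flange in turn, changing sides when it cocks and binds rather than forcing it on, until it sits fully down against its bottom stop on both sides; touch the carriage only with the mallet, and do not strike the red clamp lever in its middle. Then stand the mallet back upright on its grey mat and leave everything else where it is.

Things in the scene. Friction and masses are not known exactly. Their poses are not given: they have to be found in the camera images.
- mount: Desk mount of a monitor arm, fixed to the desk: dark base plate 210 x 190 x 10 mm, short pillar and tilt knuckle, carrying the sloping white tray. Origin: centre of the base plate's underside, on the desk; x is horizontal and points towards the high end of the tray, z up.
- tray (a point): Centre of the face of the mount's white tray, 130 mm above the desk; tray 285 x 208 mm, sloping 28 degrees. x points up the slope, y across to the left, z square off the face. Two 12 mm guide rods run along x at y = +60 and -60 mm, tops 20 mm off the face, up to an end block (26 mm high, x = 130 to 150 mm); so the flange is reached only with the mallet leaning with the slope.
- pad_left (a point): Striking point: centre of the pale patch at the left end of the carriage's flange, on its up-slope face, 60 mm left of the middle, 48 mm off the tray. The flange is 180 mm wide and stands 6 to 60 mm off the tray. Axes turn with the carriage: x up the slope, y across to the left, z off the tray.
- pad_right (a point): The same at the right end of the flange, 60 mm right of the middle (120 mm from pad_left).
- slide_left (a joint): How far the carriage's left guide bush has slid down its rod, m: 0 is the highest place (that end of the flange's up-slope face is then at x = +30 mm of the tray point's frame), 0.032 is against the bottom stop. Starts between 0 and 0.005 and stays where it is left; a push of roughly 10 to 14 N near that end of the flange, straight down the slope, moves it.
- slide_right (a joint): The same for the right guide bush. Each side moves on its own when its end of the flange is pushed (the carriage turns about the other bush), until the carriage binds.
- carriage (a joint): Cocking angle of the carriage on its rods, rad: about (left slide - right slide) / 0.12 m, positive when the left side is ahead (further down). From 0.05 either way (6 mm of lead) the carriage binds: the push needed climbs from 13 N, and at about 22 N both bushes are dragged along wedged, which scores the rods and must not happen. Tapping the other end straightens it.
- clamp: Red plastic clamp lever, already released, on the middle of the flange: block 44 mm wide standing 22 mm proud of the flange's up-slope face, its lever rising to 70 mm off the tray. Not to be struck.
- mallet_grip (a point): Gripping point on the axis of the mallet's wooden handle, 102 mm above the foot of the mallet, 30 mm below the handle's top, 80 mm above the head's centre; z points up along the handle. The mallet (about 0.4 kg) stands upright on the mat. Head: black block 96 mm long in x (flat rubber striking face at each end), 50 mm wide in y, 44 mm high. Handle: 24 mm thick in x, 28 mm in y, 88 mm long.
- mat: Grey tool mat, 170 mm (x) by 150 mm (y), 3 mm thick, flat and fixed on the desk. Origin at the centre of its underside.
- spare_plate: Bystander: black cross-shaped steel plate, about 125 mm square, 5 mm thick, lying flat. Origin: centre of underside.
- driver: Bystander: dark grey cordless driver lying on its side, about 190 x 160 x 48 mm. Origin under its barrel.
- bit_case: Bystander: orange case 120 x 85 x 40 mm. Origin: centre of underside.
- pliers: Bystander: red-handled pliers, 165 mm long, 13 mm high, lying flat. Origin near the joint.
- hex_key: Bystander: steel L-shaped key, 100 mm long, 6 mm thick, lying flat. Origin: middle of the long leg.
- oil_bottle: Bystander: white bottle with red cap, 44 mm diameter, 120 mm tall. Origin: centre of underside.
There are look-alikes about, which are no part of the job. What is meant by the part that bears mallet_grip is not purple, and is the larger of those in its own colour.

How it is judged:
By the outcome, as a careful person would: the job done as asked, in the order asked, and still so for the second after the job is handed in, with the robot touching nothing.
It also fails if it takes over 72 s, if anything falls off the work surface, if the arm or the gripper's body presses on something with over 40 N, if the wrist force passes 120 N, or if a joint passes its speed limit or range.

## Robot

A 6-joint arm with a two-finger parallel gripper is mounted at the origin on the work surface. World frame = base frame: x ahead of the robot, y to its left, z up, the work surface at z = 0. Lengths are in m, angles in rad, forces in N, time in s.
With the tool pointing down it reaches from about 0.3 to 0.775 m from the base axis. Payload 14.6 kg.
Tool frame: the origin (TCP) lies on the centre line of the jaws, within the pads' length; the fingertips stand 17 mm ahead of it and the grasp point (between the pads) lies 2 mm behind it; z points along the fingers, x is the direction in which the jaws open and shut, and the axes are right-handed (so a half turn about z gives the same grasp; the last joint's range is limited). The gripper opens to 94 mm and grips with 3 to 60 N. Pads are 16 mm wide; open, the fingers measure 119 mm over their backs; the gripper's body (75 mm by 177 mm) begins 78 mm behind the grasp point.
Start: joints at [-1.339, 0.3, 1.521, -0, 1.321, -0.067], TCP at [0.162, -0.526, 0.222] pointing down, gripper open.
Joint ranges: [-3.03, 3.03], [-0.79, 2.21], [0.23, 2.52], [-1.04, 4.18], [0, 3.07], [-2.55, 2.55]. Speed limits (rad/s): [2.22, 2.22, 2.57, 3.14, 3.14, 3.14].

## Interface

Orientations are given as [roll, pitch, yaw] about the fixed x, y, z axes, in that order (R = Rz(yaw) Ry(pitch) Rx(roll)).
In Python, from station import ctrl gives the robot as it stands. The module is installed in compiled form; this text tells all that it offers.
- The arm moves only by the tool drive_tool, never from a script. Its argument "increments" is a list of rows, each a list of 3 entries, a list of its own where there are three numbers: the turn, a rotation vector about the tool's x, y, z in degrees, then the shift along the tool's x, y, z in mm, then the opening, from 0 (shut) to 1 (fully open). In form: [[[ax, ay, az], [dx, dy, dz], hand], ...]. A call has 1 to 20 rows; each row shifts and turns the commanded pose from where the row before left it, along the tool's axes as they then stand; what a row does not reach is not made up. A row lasts 1/8 s, in which the tool goes at most 62.5 mm and 10.7 degrees, less where a joint would pass 70% of its speed; a pose out of reach is approached as far as the arm can. A call with a gripper value outside its range is refused whole. The fingers move at their own pace and stop on an object; "squeeze" is the grip in N (left out, the last holds). Time passes only in rows, so rows that do not move let the fingers close. It gives the time, the measured TCP pose, the force and the opening at its end, in the units of the state.
- ctrl.get_obs(): the state, without advancing time (a new reading comes with each control period).
- ctrl.camera(name): name is "side" or "top" or "wrist"; returns the picture (400x640x3 uint8, red, green, blue); there is no depth.
- ctrl.calibration(name): a dict with "fx", "fy", "cx", "cy" (pixels), "rvec" (rotation vector, rad) and "tvec" (3), from world to camera coordinates, as OpenCV has them. Camera axes: x right, y down, z forward; pixel columns grow to the right and rows downward; lengths in m; the calibration is good to about 2 mm. A picture is of the moment at which its call begins: read the wrist's pose just before it. calibration takes no time and is no camera call; for the wrist camera it gives the pose at the moment of the call.
- ctrl.hand_in(): hands the job in, once; it reports no verdict.
The state is a dict: "time_s": time; "qpos": joint angles; "joint_vel": joint speeds; "tau": joint torques, N m; "ee_pos": TCP position; "eef_rot": TCP orientation; "force": force on the tool from outside, world axes, zero at the start; "moment": the same for the moment, N m; "grip_width": finger opening in m.
Only numpy, scipy, OpenCV 4.12 (cv2) and the standard library are available. Lean on these libraries where they do the work, as an engineer would, in place of code of your own. Each camera call takes 0.05 s, during which the arm holds its last target.

## Working session

There is one attempt and no reset: what is moved stays moved. The work goes in short steps, Python scripts to look and compute and a tool call to move; the robot and the scene stay as the last step left them, time stands still between calls to the robot, and variables do not carry over. Pictures are saved under pics/ and viewed, and the job is handed in when it is done.

Besides the shell and the picture viewer there is one more tool, called after "Request:" by a JSON object that holds its "method" and its "body". drive_tool: Moves the arm, as the interface text tells. Its arguments: {"type":"object","properties":{"increments":{"type":"array"},"squeeze":{"type":"number"}},"required":["increments"]}

```bash
mkdir -p pics
cat > h.py <<'E'
import numpy as np, cv2
from station import ctrl
from scipy.spatial.transform import Rotation as R
def snap(n,f):
    im=ctrl.camera(n); cv2.imwrite('pics/'+f,im[:,:,::-1]); return im
def cal(n):
    c=ctrl.calibration(n); K=np.array([[c['fx'],0,c['cx']],[0,c['fy'],c['cy']],[0,0,1.]])
    return K,np.array(c['rvec'],float).ravel(),np.array(c['tvec'],float).ravel()
def ray(n,uv,C=None):
    K,r,t=C or cal(n); Rm=cv2.Rodrigues(r)[0]
    d=Rm.T@np.linalg.inv(K)@np.array([uv[0],uv[1],1.]); return -Rm.T@t,d/np.linalg.norm(d)
def onz(n,uv,z,C=None):
    o,d=ray(n,uv,C); return o+d*(z-o[2])/d[2]
def tri(a,b):
    (o1,d1),(o2,d2)=a,b
    A=np.c_[d1,-d2]; s=np.linalg.lstsq(A,o2-o1,rcond=None)[0]
    p,q=o1+d1*s[0],o2+d2*s[1]; return (p+q)/2,np.linalg.norm(p-q)
def proj(n,P,C=None):
    K,r,t=C or cal(n); return cv2.projectPoints(np.atleast_2d(np.array(P,float)),r,t,K,None)[0][:,0]
E
python3 - <<'E'
from h import *
for n in ['side','top','wrist']:
    snap(n,n+'0.png'); c=ctrl.calibration(n); print(n,c, ray(n,(320,200)))
print(ctrl.get_obs())
E
```

```text
side {'fx': 492.19323150593254, 'fy': 492.19323150593254, 'cx': 317.70776219257783, 'cy': 195.13667500358972, 'rvec': array([ 0.63588072, -2.46644404,  1.42509663]), 'tvec': array([0.49592924, 0.25507069, 1.20188385])} (array([0.0252895 , 1.04452216, 0.81477946]), array([ 0.39030118, -0.76470612, -0.51272754]))
top {'fx': 371.4900530483782, 'fy': 371.4900530483782, 'cx': 318.6029100137489, 'cy': 200.2489260607381, 'rvec': array([ 2.10204077, -2.16073881,  0.17408194]), 'tvec': array([0.03513614, 0.55925778, 1.09701053])} (array([0.36884203, 0.01680927, 1.17520591]), array([ 0.16764334, -0.00123049, -0.98584694]))
wrist {'fx': 331.4719093502619, 'fy': 331.4719093502619, 'cx': 321.00491893425146, 'cy': 199.5590439857531, 'rvec': array([-2.34468609,  1.73061597,  0.23943493]), 'tvec': array([-0.5499466 , -0.02792034,  0.39264693])} (array([ 0.23733129, -0.5031513 ,  0.38458425]), array([-0.25964757, -0.0747821 , -0.9628036 ]))
{'time_s': 0.15, 'qpos': array([-1.33857481e+00,  3.00328728e-01,  1.52143134e+00,  1.86102569e-05,
        1.32072546e+00, -6.66012666e-02]), 'joint_vel': array([-8.33174224e-04, -1.43991460e-03, -6.11225966e-04,  7.09497530e-05,
       -2.37755405e-04, -1.41377071e-03]), 'tau': array([-7.02584821e-04, -5.31962156e+01, -3.52821600e+01,  7.07381777e-02,
        2.35808204e-02, -7.66340190e-05]), 'ee_pos': array([ 0.16187469, -0.52544111,  0.22202777]), 'eef_rot': array([-3.14151524e+00,  8.89699173e-04, -1.27197813e+00]), 'force': array([0.8043266 , 0.49992911, 0.37868532]), 'moment': array([-0.01692901, -0.03003463,  0.01557035]), 'grip_width': 0.09411568209936752}
```

View pics/side0.png

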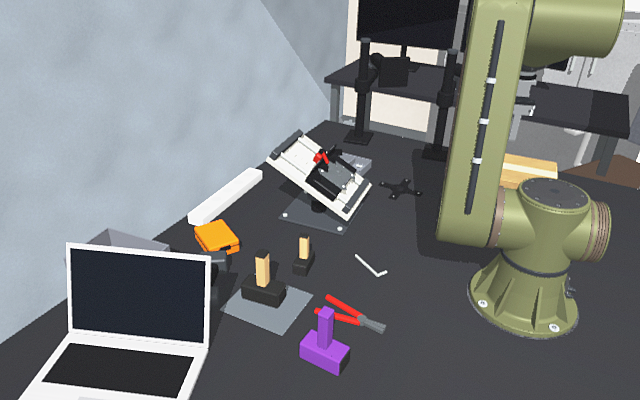

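View pics/top0.png

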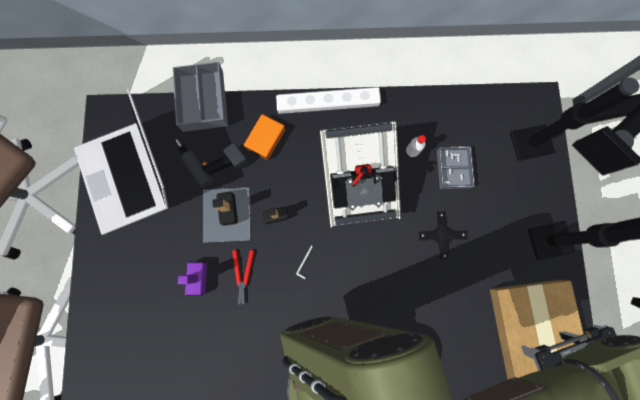

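View pics/wrist0.png

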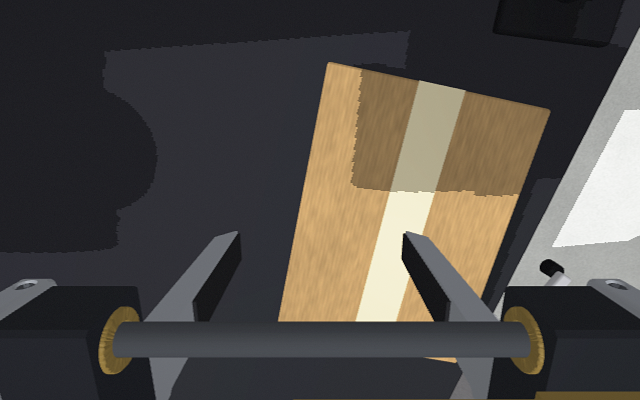

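Run:
```python
import cv2
a=cv2.imread('pics/top0.png'); b=cv2.imread('pics/side0.png')
cv2.imwrite('pics/t1.png',cv2.resize(a[110:240,300:420],None,fx=4.6,fy=4.6,interpolation=2))
cv2.imwrite('pics/t2.png',cv2.resize(a[170:260,180:310],None,fx=6,fy=6,interpolation=2))
cv2.imwrite('pics/s1.png',cv2.resize(b[120:240,250:390],None,fx=5,fy=5,interpolation=2))
cv2.imwrite('pics/s2.png',cv2.resize(b[210:350,200:340],None,fx=4.2,fy=4.2,interpolation=2))
```

```text
(no output)
```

View pics/t1.png

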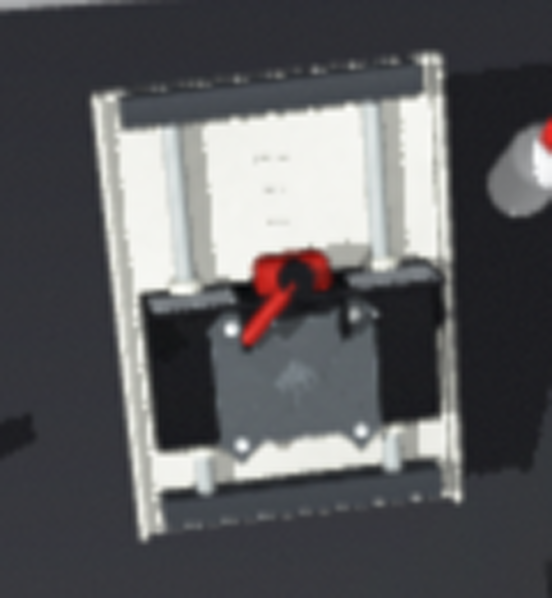

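View pics/t2.png

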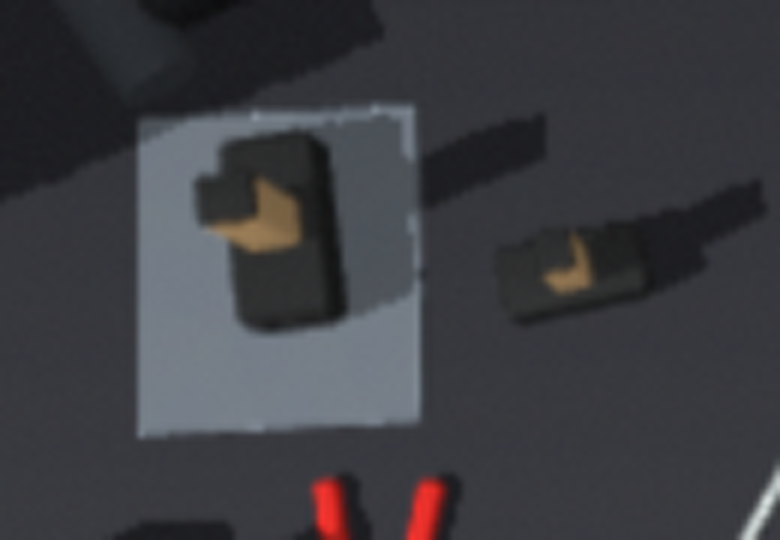

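View pics/s1.png

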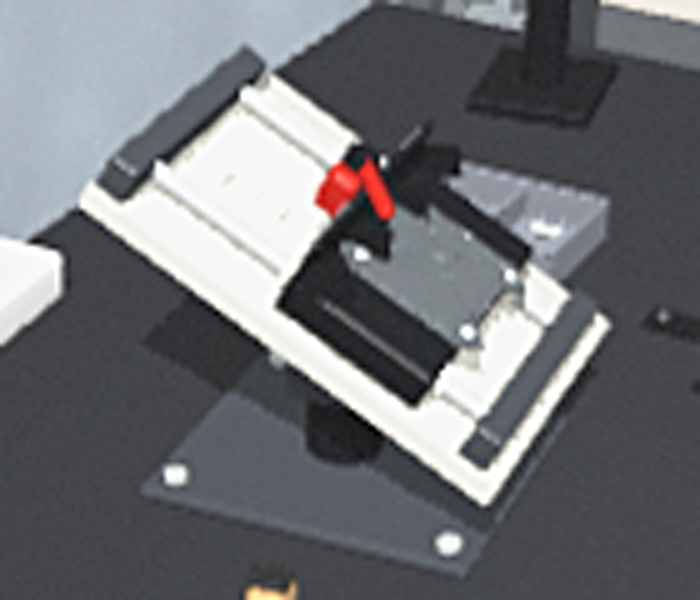

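View pics/s2.png

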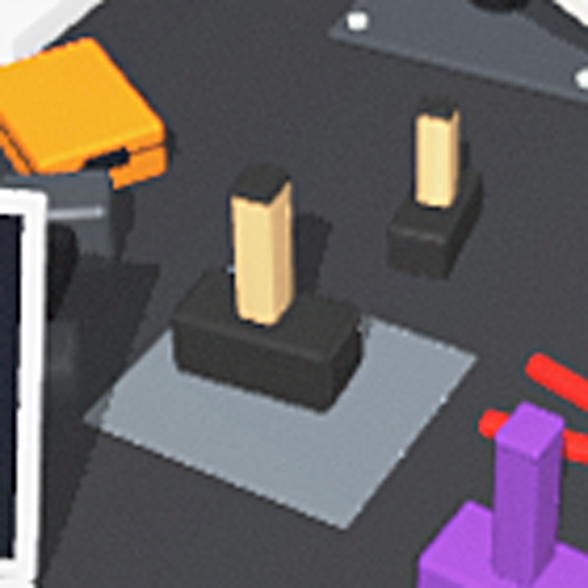

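```bash
cat >> h.py <<'E'
T=cal('top'); S=cal('side')
E
python3 - <<'E'
from h import *
t1=lambda x,y:(300+x/4.6-.4,110+y/4.6-.4)
t2=lambda x,y:(180+x/6-.4,170+y/6-.4)
s1=lambda x,y:(250+x/5-.4,120+y/5-.4)
s2=lambda x,y:(200+x/4.2-.4,210+y/4.2-.4)
zh,zl=.130+.1425*np.sin(np.radians(28)),.130-.1425*np.sin(np.radians(28))
print('top tray');P=[onz('top',t1(*p),z,T) for p,z in [((95,93),zh),((440,57),zh),((143,540),zl),((460,500),zl)]]
for p in P:print(p.round(4))
print('mean',np.mean(P,0).round(4), 'dirs',np.degrees(np.arctan2(*(P[0]-P[2])[[1,0]])),np.degrees(np.arctan2(*(P[1]-P[3])[[1,0]])),np.linalg.norm(P[0]-P[1]),np.linalg.norm(P[2]-P[3]),np.linalg.norm(P[0]-P[2]))
print('side')
for p,z in [((82,195),zh),((265,72),zh),((490,492),zl),((610,318),zl)]: print(onz('side',s1(*p),z,S).round(4))
# mallet
print('mallet head top z=.047')
for p in [(222,140),(318,130),(340,315),(243,325)]: print(onz('top',t2(*p),.047,T).round(4))
print('mallet top centre top view',onz('top',t2(226,199),.135,T).round(4))
for p in [(232,198),(262,205),(294,180),(262,166)]: print('side top',onz('side',s2(*p),.135,S).round(4))
for p in [(175,320),(215,270),(365,320),(325,370)]: print('side head',onz('side',s2(*p),.047,S).round(4))
for p in [(95,415),(345,528),(478,357),(372,318)]: print('side mat',onz('side',s2(*p),.003,S).round(4))
for p in [(138,118),(415,105),(418,422),(138,437)]: print('top mat',onz('top',t2(*p),.003,T).round(4))
E
```

```text
top tray
[0.7316 0.0095 0.1969]
[ 0.7481 -0.1985  0.1969]
[ 0.475  -0.0144  0.0631]
[ 0.4954 -0.2223  0.0631]
mean [ 0.6125 -0.1064  0.13  ] dirs 5.3064990171930075 5.385215141375118 0.20860758440268082 0.20894100771527654 0.29035453436948033
side
[ 0.7351 -0.0017  0.1969]
[ 0.7332 -0.208   0.1969]
[ 0.4842 -0.0287  0.0631]
[ 0.5046 -0.2515  0.0631]
mallet head top z=.047
[0.5919 0.3349 0.047 ]
[0.5958 0.2853 0.047 ]
[0.4994 0.273  0.047 ]
[0.4957 0.3223 0.047 ]
mallet top centre top view [0.546  0.3076 0.135 ]
side top [0.5528 0.3241 0.135 ]
side top [0.5356 0.3212 0.135 ]
side top [0.5329 0.2943 0.135 ]
side top [0.5549 0.2924 0.135 ]
side head [0.5856 0.3383 0.047 ]
side head [0.5912 0.2916 0.047 ]
side head [0.4939 0.286  0.047 ]
side head [0.4915 0.3316 0.047 ]
side mat [0.6094 0.3846 0.003 ]
side mat [0.4448 0.3876 0.003 ]
side mat [0.4473 0.2378 0.003 ]
side mat [0.5181 0.239  0.003 ]
top mat [0.6139 0.3927 0.003 ]
top mat [0.6168 0.2438 0.003 ]
top mat [0.447  0.2414 0.003 ]
top mat [0.4432 0.3884 0.003 ]
```

Request:
{"method": "drive_tool", "body": {"increments": [[[0, 0, 0], [-20, -18, -10], 1], [[0, 0, 0], [-42, -38, -10], 1], [[0, 0, 0], [-42, -38, -10], 1], [[0, 0, 0], [-42, -38, -10], 1], [[0, 0, 0], [-42, -38, -10], 1], [[0, 0, 0], [-42, -38, -10], 1], [[0, 0, 0], [-42, -38, -10], 1], [[0, 0, 0], [-42, -38, -8], 1], [[0, 0, 0], [-42, -38, 0], 1], [[0, 0, 0], [-42, -38, 0], 1], [[0, 0, 0], [-42, -38, 0], 1], [[0, 0, 0], [-42, -38, 0], 1], [[0, 0, 0], [-42, -38, 0], 1], [[0, 0, 0], [-42, -38, 0], 1], [[0, 0, 0], [-42, -38, 0], 1], [[0, 0, 0], [-42, -38, 0], 1], [[0, 0, 0], [-34, -24, 0], 1]]}}

```text
time_s: 2.28
ee_pos: [0.5459, 0.3102, 0.2995]
eef_rot: [3.14, -0.0, -1.271]
force: [0.3, -0.0, -0.0]
grip_width: 0.0932
```

Request:
{"method": "drive_tool", "body": {"increments": [[[0, 0, -9.8], [0, 0, 0], 1], [[0, 0, -9.9], [0, 0, 0], 1], [[0, 0, -9.9], [0, 0, 0], 1], [[0, 0, -9.9], [0, 0, 0], 1], [[0, 0, -9.9], [0, 0, 0], 1], [[0, 0, -9.9], [0, 0, 0], 1], [[0, 0, -9.9], [0, 0, 0], 1], [[0, 0, -9.7], [0, 0, 0], 1], [[0, 0, 0], [0, 0, 0], 1]]}}

```text
time_s: 3.4
ee_pos: [0.5454, 0.3082, 0.3002]
eef_rot: [3.141, 0.0, 0.104]
force: [-0.4, -0.2, -0.8]
grip_width: 0.0941
```

Run:
```python
from h import *
o=ctrl.get_obs(); print(o['time_s'],o['ee_pos'],o['eef_rot'],o['qpos'])
C=cal('wrist'); snap('wrist','w1.png'); np.savez('c1.npz',K=C[0],r=C[1],t=C[2]); print(C)
```

```text
3.4 [0.54540438 0.30819275 0.30016894] [3.14140894e+00 4.63423505e-04 1.04002033e-01] [ 4.55889222e-01  4.36025239e-01  1.15939769e+00 -1.27365055e-05
  1.54666807e+00  3.51887457e-01]
(array([[331.47190935,   0.        , 321.00491893],
       [  0.        , 331.47190935, 199.55904399],
       [  0.        ,   0.        ,   1.        ]]), array([-2.86756417, -0.1497275 , -0.01754634]), array([-0.57454824,  0.1914998 ,  0.53435084]))
```

View pics/w1.png

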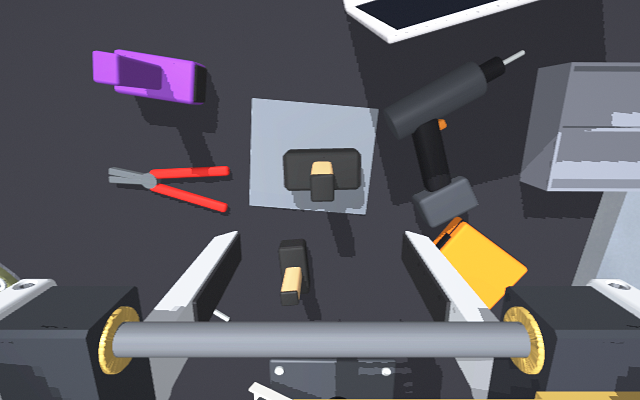

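Run:
```python
from h import *
import cv2
f=np.load('c1.npz');C=(f['K'],f['r'],f['t'])
a=cv2.imread('pics/w1.png'); cv2.imwrite('pics/w1c.png',cv2.resize(a[90:220,240:390],None,fx=5,fy=4.6,interpolation=2))
cv2.imwrite('pics/w1c.png',cv2.resize(a[90:220,240:390],None,fx=4.6,fy=4.6,interpolation=2))
print(ray('wrist',(320,200),C))
```

```text
(array([0.53833267, 0.38525457, 0.46269377]), array([ 0.02301274, -0.26739239, -0.96331289]))
```

View pics/w1c.png

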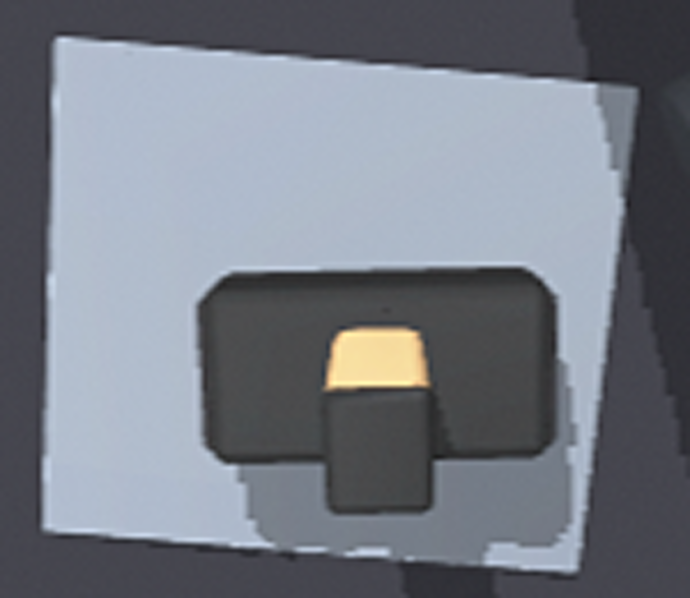

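Run:
```python
from h import *
f=np.load('c1.npz');C=(f['K'],f['r'],f['t'])
w=lambda x,y:(240+x/4.6-.4,90+y/4.6-.4)
cap=[onz('w',w(*p),.135,C) for p in [(325,393),(433,388),(433,512),(327,512)]]
print(np.round(cap,4),np.mean(cap,0).round(4))
e=[onz('w',w(*p),.047,C) for p in [(235,463),(530,456),(205,380),(553,380)]]
print(np.round(e,4)); d=e[1]-e[0];print('yaw',np.degrees(np.arctan2(d[1],d[0])))
d=e[3]-e[2]; print(np.linalg.norm(d), (e[2]+e[3])/2)
print('mat');
m=[onz('w',w(*p),.003,C) for p in [(55,37),(637,88),(578,573),(43,530)]];print(np.round(m,4))
```

```text
[[0.5337 0.3192 0.135 ]
 [0.5571 0.3227 0.135 ]
 [0.5603 0.2948 0.135 ]
 [0.5367 0.2923 0.135 ]] [0.547  0.3073 0.135 ]
[[0.5093 0.2789 0.047 ]
 [0.5914 0.2896 0.047 ]
 [0.4991 0.3016 0.047 ]
 [0.5949 0.3117 0.047 ]]
yaw 7.388674927568373
0.09624825252513845 [0.54698883 0.30663957 0.047     ]
mat
[[0.4445 0.3884 0.003 ]
 [0.6135 0.3918 0.003 ]
 [0.6171 0.2432 0.003 ]
 [0.4479 0.2397 0.003 ]]
```

Request:
{"method": "drive_tool", "body": {"increments": [[[0, 0, -1.1], [1.5, 1.3, 30], 1], [[0, 0, 0], [0, 0, 45], 1], [[0, 0, 0], [0, 0, 45], 1], [[0, 0, 0], [0, 0, 45], 1], [[0, 0, 0], [0, 0, 25], 1], [[0, 0, 0], [0, 0, 7], 1], [[0, 0, 0], [0, 0, 0], 1]], "squeeze": 60}}

```text
time_s: 4.32
ee_pos: [0.5473, 0.3072, 0.104]
eef_rot: [-3.141, -0.0, 0.123]
force: [-0.2, 0.2, -0.1]
grip_width: 0.0944
```

Run:
```python
from h import *
o=ctrl.get_obs(); print(o['time_s'],o['ee_pos'],o['eef_rot'],o['force'])
snap('wrist','w2.png')
```

```text
4.325 [0.54726996 0.30720006 0.10397846] [-3.14148559e+00 -3.98655953e-04  1.22666118e-01] [-0.16620894  0.19302703 -0.13797985]
```

View pics/w2.png

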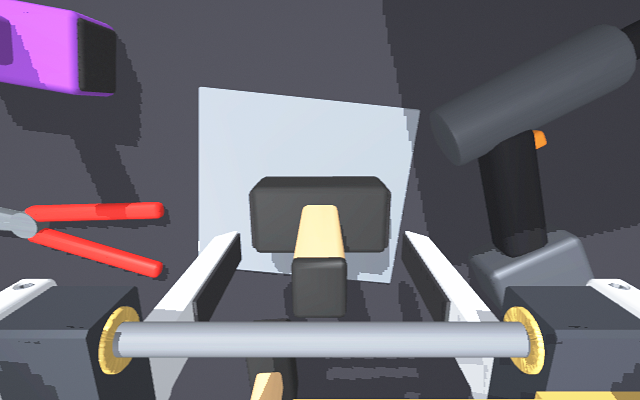

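Request:
{"method": "drive_tool", "body": {"increments": [[[0, 0, 0], [0, 0, 0], 0.6], [[0, 0, 0], [0, 0, 0], 0.3], [[0, 0, 0], [0, 0, 0], 0], [[0, 0, 0], [0, 0, 0], 0], [[0, 0, 0], [0, 0, 0], 0], [[0, 0, 0], [0, 0, 0], 0], [[0, 0, 0], [0, 0, 0], 0], [[0, 0, 0], [0, 0, 0], 0]], "squeeze": 60}}

```text
time_s: 5.38
ee_pos: [0.547, 0.307, 0.1033]
eef_rot: [3.141, 0.0, 0.124]
force: [-0.7, 0.4, -1.0]
grip_width: 0.0235
```

Request:
{"method": "drive_tool", "body": {"increments": [[[0, 0, 0], [0, 0, -10], 0], [[0, 0, 0], [0, 0, -30], 0], [[0, 0, 0], [0, 0, -50], 0], [[0, 0, 0], [0, 0, -50], 0], [[0, 0, 0], [0, 0, -50], 0], [[0, 0, 0], [0, 10, -50], 0], [[0, 0, 0], [-1, 30, -40], 0], [[0, 0, 0], [-2, 50, -17], 0], [[0, 0, 0], [-2, 55, 0], 0], [[0, 0, 0], [-2, 55, 0], 0], [[0, 0, 0], [-2, 55, 0], 0], [[0, 0, 0], [-2, 55, 0], 0], [[0, 0, 0], [-2, 55, 0], 0], [[0, 0, 0], [-2, 55, 0], 0], [[0, 0, 0], [-2, 55, 0], 0], [[0, 0, 0], [0, 45, 0], 0], [[0, 0, 0], [0, 29, 0], 0], [[0, 0, 0], [0, 0, 0], 0], [[0, 0, 0], [0, 0, 0], 0]]}}

```text
time_s: 7.75
ee_pos: [0.5981, -0.2392, 0.4007]
eef_rot: [-3.141, -0.0, 0.125]
force: [-0.3, -0.6, -3.1]
grip_width: 0.0242
```

Run:
```python
from h import *
o=ctrl.get_obs(); print(o['time_s'],o['ee_pos'],o['eef_rot'],o['force'],o['moment'])
C=cal('wrist'); im=snap('wrist','w3.png'); np.savez('c3.npz',K=C[0],r=C[1],t=C[2]); print(ray('wrist',(320,200),C))
```

```text
7.75 [ 0.59814589 -0.23917186  0.40072613] [-3.14143837e+00 -7.78624178e-05  1.24564406e-01] [-0.26501504 -0.58036528 -3.11553818] [-0.05508587 -0.04939133 -0.00571649]
(array([ 0.58941739, -0.16237035,  0.56329739]), array([ 0.02905966, -0.26643545, -0.9634146 ]))
```

View pics/w3.png

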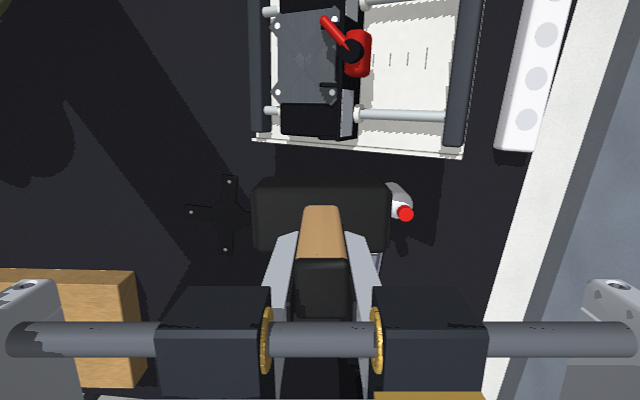

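Request:
{"method": "drive_tool", "body": {"increments": [[[0, 0, 0], [0, 40, 0], 0], [[0, 0, 0], [0, 50, 0], 0], [[0, 0, 0], [0, 30, 0], 0], [[0, 0, 0], [0, 0, 0], 0], [[0, 0, 0], [0, 0, 0], 0]]}}

```text
time_s: 8.43
ee_pos: [0.6134, -0.3576, 0.4009]
eef_rot: [3.142, -0.0, 0.125]
force: [0.2, 0.6, -2.9]
grip_width: 0.0237
```

Run:
```python
from h import *
o=ctrl.get_obs(); print(o['time_s'],o['ee_pos'],o['eef_rot'],o['force'],o['moment'])
C=cal('wrist'); im=snap('wrist','w4.png'); np.savez('c4.npz',K=C[0],r=C[1],t=C[2])
a=cv2.imread('pics/w4.png'); cv2.imwrite('pics/w4c.png',cv2.resize(a[0:170,230:480],None,fx=3.2,fy=3.2,interpolation=2))
```

```text
8.425 [ 0.61341829 -0.35759422  0.4008532 ] [ 3.14158813e+00 -3.93374085e-04  1.25499979e-01] [ 0.211811    0.59026386 -2.85552534] [-0.04456465 -0.05544139  0.06813563]
```

View pics/w4c.png

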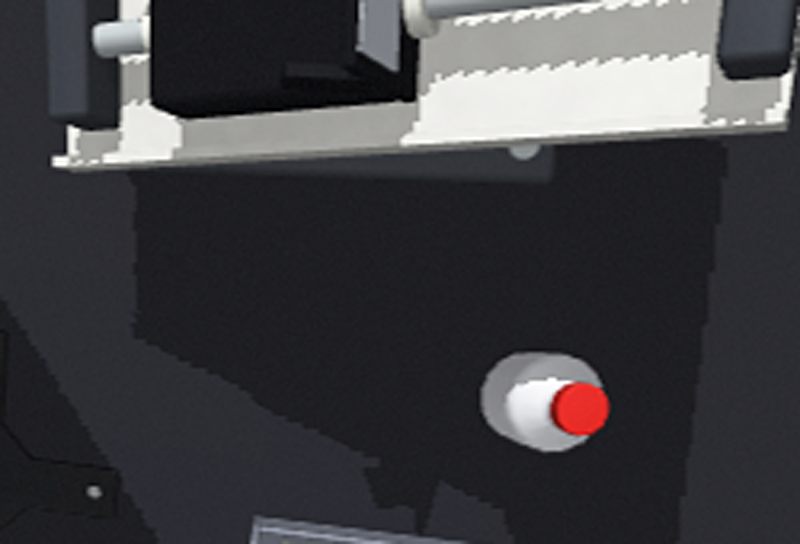

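Request:
{"method": "drive_tool", "body": {"increments": [[[0, 0, 0], [0, -45, 0], 0], [[0, 0, 0], [0, -55, 0], 0], [[0, 0, 0], [0, -40, 0], 0], [[0, 0, 0], [0, 0, 0], 0], [[0, 0, 0], [0, 0, 0], 0]]}}

```text
time_s: 9.1
ee_pos: [0.5957, -0.2195, 0.4011]
eef_rot: [3.141, -0.001, 0.125]
force: [-1.2, -0.0, -4.2]
grip_width: 0.0236
```

Run:
```python
from h import *
o=ctrl.get_obs(); print(o['time_s'],o['ee_pos'],o['eef_rot'],o['force'],o['moment'])
C=cal('wrist'); im=snap('wrist','w5.png'); np.savez('c5.npz',K=C[0],r=C[1],t=C[2])
a=cv2.imread('pics/w5.png'); cv2.imwrite('pics/w5c.png',cv2.resize(a[0:185,235:480],None,fx=3.2,fy=3.2,interpolation=2))
```

```text
9.1 [ 0.59566396 -0.21947203  0.40110145] [ 3.14098172e+00 -7.75394656e-04  1.25173827e-01] [-1.195824   -0.01403578 -4.17102634] [-0.05526955 -0.08923613 -0.02162762]
```

View pics/w5c.png

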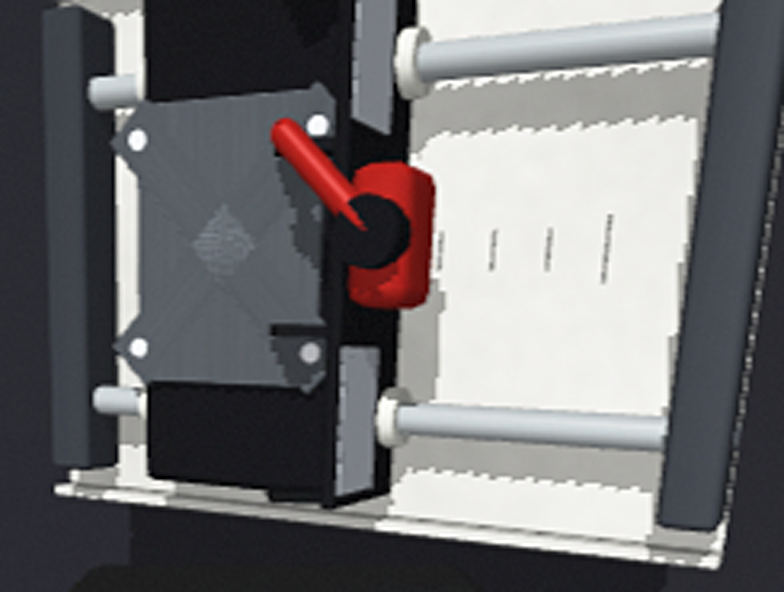

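```bash
cat >> h.py <<'E'
a28=np.radians(28)
def frame(o,yaw):
    c,s=np.cos(yaw),np.sin(yaw)
    ex=np.array([c*np.cos(a28),s*np.cos(a28),np.sin(a28)]); ey=np.array([-s,c,0]); return np.array(o),np.c_[ex,ey,np.cross(ex,ey)]
def onpl(rd,p0,n):
    o,d=rd; return o+d*np.dot(p0-o,n)/np.dot(d,n)
def ldc(f):
    f=np.load(f);return f['K'],f['r'],f['t']
E
python3 - <<'E'
from h import *
C=ldc('c5.npz'); w=lambda x,y:(235+x/3.2-.35,0+y/3.2-.35)
t1=lambda x,y:(300+x/4.6-.4,110+y/4.6-.4)
for o,yaw in [((.6125,-.1064,.13),np.radians(5.35)),((.6125,-.1104,.13),np.radians(5.35))]:
    O,F=frame(o,yaw)
    L=lambda p,h:(F.T@(onpl(ray('w',w(*p),C),O+F[:,2]*h,F[:,2])-O)*1000).round(1)
    LT=lambda p,h:(F.T@(onpl(ray('t',t1(*p),T),O+F[:,2]*h,F[:,2])-O)*1000).round(1)
    print('corners',L((56,492),0),L((720,568),0), 'expect -+142.5,-104')
    print('endblock top near/right corner',L((662,525),26),L((710,0),26),'x=130')
    print('rod R',L((420,420),14),L((660,432),14),'axis y=-60'); print('rod L',L((440,63),14),L((715,35),14))
    print('low block',L((118,95),14),L((113,400),14),L((56,465),26),L((115,465),26))
    print('padR up/out',L((336,488),60),L((372,492),36),L((340,347),60),L((380,348),36)); print('padL',L((353,115),60),L((388,133),36))
    print('clamp',L((433,180),48),L((425,300),48))
    print('top cam: endblock', LT((126,130),26),LT((420,92),26),'lowblk',LT((165,495),26),LT((437,460),26))
    print('rods',LT((170,130),20),LT((178,280),20),LT((376,105),20),LT((383,260),20))
    print('pads',LT((150,298),60),LT((236,290),60),LT((350,275),60),LT((432,262),60))
E
```

```text
corners [-149.1 -104.    -0. ] [ 145.7 -103.9    0. ] expect -+142.5,-104
endblock top near/right corner [ 3623.7  3666.  26000. ] [ 4015.9 -7116.5 26000. ] x=130
rod R [ 5224.2   863.  14000. ] [ 2168.8   822.9 14000. ] axis y=-60
rod L [ 5274.  -3425.8 14000. ] [ 2119.5 -3447.1 14000. ]
low block [10107.5 -3403.3 14000. ] [10244.2   858.8 14000. ] [21278.8  3687.9 26000. ] [19072.9  3514.  26000. ]
padR up/out [27456.8  8313.4 60000. ] [15036.1  4969.1 36000. ] [ 2.76265e+04 -5.50000e+01  6.00000e+04] [15038.   -57. 36000.]
padL [ 27484.9 -12656.5  60000. ] [15182.1 -6946.9 36000. ]
clamp [17977.5 -7256.7 48000. ] [17980.8 -2221.6 48000. ]
top cam: endblock [ 4280.5  1531.9 26000. ] [ 4233.4  5872.3 26000. ] lowblk [10029.8  1555.8 26000. ] [ 9995.2  5863.3 26000. ]
rods [ 3378.1  1685.6 20000. ] [ 5092.1  1615.2 20000. ] [ 3371.1  3997.4 20000. ] [ 5144.6  3978.1 20000. ]
pads [15759.   3659.5 60000. ] [15842.3  6742.3 60000. ] [15792.1 10849.  60000. ] [15675.2 13809.9 60000. ]
corners [-148.7 -100.    -0. ] [146.  -99.9   0. ] expect -+142.5,-104
endblock top near/right corner [
[... 190 characters left out ...]
 [10107.9 -3399.4 14000. ] [10244.7   862.8 14000. ] [21279.3  3691.9 26000. ] [19073.3  3518.  26000. ]
padR up/out [27457.2  8317.4 60000. ] [15036.5  4973.1 36000. ] [ 2.76269e+04 -5.10000e+01  6.00000e+04] [15038.4   -53.  36000. ]
padL [ 27485.3 -12652.6  60000. ] [15182.5 -6943.  36000. ]
clamp [17977.9 -7252.7 48000. ] [17981.2 -2217.6 48000. ]
top cam: endblock [ 4280.9  1535.9 26000. ] [ 4233.8  5876.3 26000. ] lowblk [10030.2  1559.8 26000. ] [ 9995.6  5867.3 26000. ]
rods [ 3378.5  1689.6 20000. ] [ 5092.5  1619.2 20000. ] [ 3371.5  4001.4 20000. ] [ 5144.9  3982.1 20000. ]
pads [15759.3  3663.5 60000. ] [15842.6  6746.3 60000. ] [15792.5 10853.  60000. ] [15675.6 13813.9 60000. ]
```

Unit slip (heights in mm, not m); redo.

```bash
cat > m5.py <<'E'
from h import *
C=ldc('c5.npz'); w=lambda x,y:(235+x/3.2-.35,0+y/3.2-.35)
t1=lambda x,y:(300+x/4.6-.4,110+y/4.6-.4)
def run(o,yaw):
    O,F=frame(o,np.radians(yaw))
    L=lambda p,h:(F.T@(onpl(ray('w',w(*p),C),O+F[:,2]*h/1e3,F[:,2])-O)*1000).round(1)[:2]
    LT=lambda p,h:(F.T@(onpl(ray('t',t1(*p),T),O+F[:,2]*h/1e3,F[:,2])-O)*1000).round(1)[:2]
    print('corners',L((56,492),0),L((720,568),0), 'expect -+142.5,-104')
    print('endblock top near/right corner',L((662,525),26),L((710,75),26),'x=130')
    print('rod R',L((420,420),14),L((660,432),14),'axis y=-60'); print('rod L',L((440,63),14),L((715,35),14))
    print('low block',L((118,95),14),L((113,400),14),L((56,465),26),L((115,465),26))
    print('padR up/out',L((336,488),60),L((372,492),36),L((340,347),60),L((380,348),36)); print('padL',L((353,115),60),L((388,133),36))
    print('clamp',L((433,180),48),L((425,300),48))
    print('top cam: endblock', LT((126,130),26),LT((420,92),26),'lowblk',LT((165,495),26),LT((437,460),26))
    print('rods',LT((170,130),20),LT((178,280),20),LT((376,105),20),LT((383,260),20))
    print('pads',LT((150,298),60),LT((236,290),60),LT((350,275),60),LT((432,262),60))
if __name__=='__main__': run((.6125,-.1064,.13),5.35)
E
python3 m5.py
```

```text
corners [-149.1 -104. ] [ 145.7 -103.9] expect -+142.5,-104
endblock top near/right corner [128.1 -87.2] [125.1  48.6] x=130
rod R [ 36.1 -58.8] [122.  -57.7] axis y=-60
rod L [34.7 61.7] [123.4  62.3]
low block [-101.2   61.1] [-105.   -58.7] [-127.3  -87.5] [-95.4 -85. ]
padR up/out [ 24.  -80.7] [ 27.5 -84.3] [ 23.  -33.5] [ 27.5 -33.4]
padL [23.8 37.6] [26.1 36.4]
clamp [47.7 19.2] [ 47.6 -17.6]
top cam: endblock [125.8  89.6] [127.7 -85.2] lowblk [-105.7   88.6] [-104.3  -84.8]
rods [121.8  63.3] [30.4 67. ] [122.2 -60. ] [ 27.6 -59. ]
pads [31.8 87.5] [30.4 36.7] [ 31.2 -30.9] [ 33.1 -79.7]
```

```bash
cat >> h.py <<'E'
O,F=frame((.6101,-.1048,.13),np.radians(5.9))
RT=F@np.diag([1.,-1,-1])
def tcp_for(x,y,h):  # head centre in tray frame mm -> TCP world (grip 80 above head centre, TCP 2mm closer)
    return O+F@(np.array([x,y,h+78])/1e3)
def loc():
    o=ctrl.get_obs(); Rm=R.from_euler('xyz',o['eef_rot']).as_matrix(); p=np.array(o['ee_pos'])
    head=F.T@(p+Rm@np.array([0,0,.078])-O)*1e3
    return o,Rm,p,head
def delta(x,y,h):
    o,Rm,p,head=loc(); d=tcp_for(x,y,h)-p
    rv=np.degrees(R.from_matrix(Rm.T@RT).as_rotvec())
    print('t',o['time_s'],'p',p.round(4),'head',head.round(1),'shift tool now',(Rm.T@d*1e3).round(1),'in target axes',(RT.T@d*1e3).round(1),'rotvec',rv.round(2))
    print('  F tray', (F.T@np.array(o['force'])).round(1))
E
python3 - <<'E'
from m5 import *
run((.6101,-.1048,.13),5.9)
delta(95,65,110)
print(tcp_for(95,65,110),tcp_for(79,65,53),tcp_for(48,-65,53))
E
```

```text
corners [-147.6 -104.5] [ 146.8 -106.9] expect -+142.5,-104
endblock top near/right corner [129.4 -89.9] [127.7  45.5] x=130
rod R [ 37.8 -60.9] [123.6 -60.5] axis y=-60
rod L [37.7 59.3] [126.   59.2]
low block [-97.7  59.8] [-103.   -59.6] [-125.6  -88. ] [-93.7 -85.8]
padR up/out [ 25.6 -82.4] [ 29.1 -86.1] [ 25.1 -35.3] [ 29.6 -35.3]
padL [26.7 35.6] [28.8 34.2]
clamp [50.2 17. ] [ 49.8 -19.7]
top cam: endblock [128.8  86.9] [129.1 -87.8] lowblk [-102.4   87.9] [-102.8  -85.5]
rods [124.5  60.6] [33.3 65.1] [123.8 -62.6] [ 29.3 -60.8]
pads [34.9 85.8] [33. 35.] [ 33.2 -32.6] [ 34.6 -81.4]
t 9.15 p [ 0.5957 -0.2201  0.4006] head [  67.3 -113.3  182.3] shift tool now [  25.6 -177.8   60. ] in target axes [  -8.9 -178.2   63.2] rotvec [-0.28 27.99  1.2 ]
  F tray [-1.2  0.3 -3.4]
[ 0.59906106 -0.04059461  0.34059395] [ 0.61162686 -0.03929606  0.28275439] [ 0.5977635  -0.171421    0.26820077]
```

Request:
{"method": "drive_tool", "body": {"increments": [[[-0.1, 7, 0.4], [0, 0, 0], 0], [[-0.1, 7, 0.4], [0, 0, 0], 0], [[-0.1, 7, 0.4], [0, 0, 0], 0], [[0, 7, 0], [0, 0, 0], 0], [[0, 0, 0], [0, 0, 0], 0], [[0, 0, 0], [0, 0, 0], 0]]}}

```text
time_s: 9.9
ee_pos: [0.5958, -0.2204, 0.4005]
eef_rot: [3.14, -0.486, 0.103]
force: [1.1, 0.7, -3.4]
grip_width: 0.0239
```

Run:
```python
from h import *
delta(90,-62,90)
```

```text
t 9.9 p [ 0.5958 -0.2204  0.4005] head [ 103.8 -113.7  173.1] shift tool now [-13.8 -51.7  83.1] in target axes [-14.  -51.5  83.1] rotvec [0.08 0.14 0.02]
  F tray [-0.6  0.6 -3.5]
```

Orientation good. Move above the right pad, up-slope side, and take a look.

Request:
{"method": "drive_tool", "body": {"increments": [[[0, 0, 0], [-4, -25, 30], 0], [[0, 0, 0], [-5, -27, 30], 0], [[0, 0, 0], [-5, 0, 23], 0], [[0, 0, 0], [0, 0, 0], 0], [[0, 0, 0], [0, 0, 0], 0]]}}

```text
time_s: 10.52
ee_pos: [0.6173, -0.1659, 0.3216]
eef_rot: [3.139, -0.489, 0.104]
force: [0.9, 0.4, -2.8]
grip_width: 0.024
```

Run:
```python
from h import *
delta(82,-62,53)
for n in ['side','top','wrist']:snap(n,n+'6.png')
a=cv2.imread('pics/side6.png'); b=cv2.imread('pics/top6.png'); c=cv2.imread('pics/wrist6.png')
cv2.imwrite('pics/m6.png',np.hstack([cv2.resize(a[60:240,250:430],(400,400)),cv2.resize(b[90:240,290:440],(400,400))]))
```

```text
t 10.525 p [ 0.6173 -0.1659  0.3216] head [ 90.8 -61.7  90.8] shift tool now [-8.8  0.4 37.8] in target axes [-8.7  0.4 37.8] rotvec [ 0.1  -0.02  0.05]
  F tray [-0.4  0.3 -2.9]
```

View pics/m6.png

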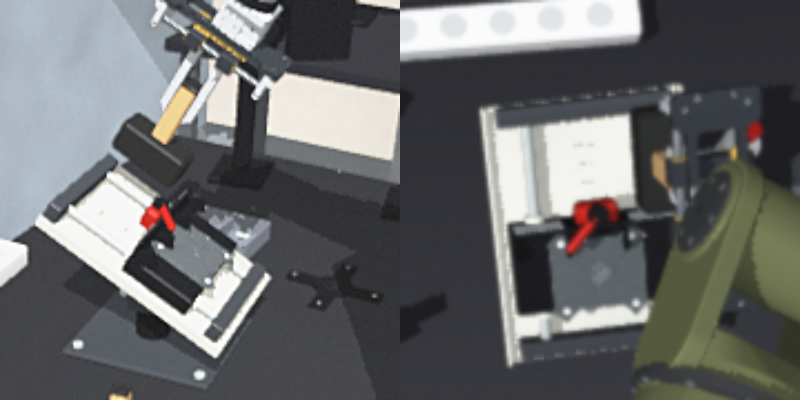

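View pics/wrist6.png

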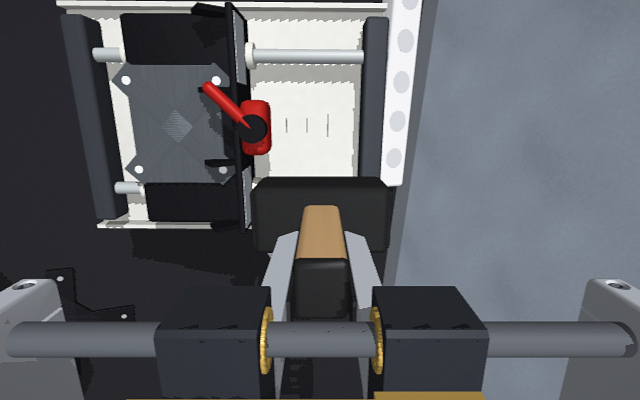

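Request:
{"method": "drive_tool", "body": {"increments": [[[0, 0, 0], [-5, 0.4, 15], 0], [[0, 0, 0], [-3, 0, 15], 0], [[0, 0, 0], [0, 0, 8], 0], [[0, 0, 0], [0, 0, 0], 0], [[0, 0, 0], [0, 0, 0], 0]]}}

```text
time_s: 11.3
ee_pos: [0.6278, -0.1649, 0.2832]
eef_rot: [3.14, -0.489, 0.104]
force: [-0.4, 0.3, -3.3]
grip_width: 0.0238
```

Run:
```python
from h import *
delta(77,-62,53)
for n in ['side','wrist']:snap(n,n+'7.png')
a=cv2.imread('pics/side7.png');c=cv2.imread('pics/wrist7.png')
cv2.imwrite('pics/m7.png',np.hstack([cv2.resize(a[90:230,250:390],(400,400),interpolation=2),cv2.resize(c[0:260,50:310],(400,400),interpolation=2)]))
```

```text
t 11.3 p [ 0.6278 -0.1649  0.2832] head [ 82.1 -61.7  51.9] shift tool now [-5.1  0.4 -1.1] in target axes [-5.1  0.4 -1.1] rotvec [ 0.07 -0.01  0.03]
  F tray [-1.8  0.3 -2.7]
```

View pics/m7.png

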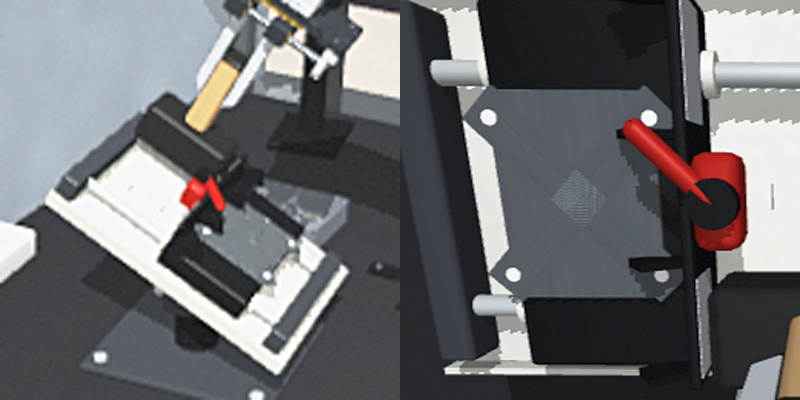

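Request:
{"method": "drive_tool", "body": {"increments": [[[0, 0, 0], [-3, 0, 0], 0], [[0, 0, 0], [-2, 0, 0], 0], [[0, 0, 0], [0, 0, 0], 0]]}}

```text
time_s: 11.78
ee_pos: [0.6231, -0.1654, 0.2809]
eef_rot: [3.14, -0.489, 0.103]
force: [0.1, 0.3, -3.4]
grip_width: 0.0243
```

Run:
```python
from h import *
delta(75,-62,53)
```

```text
t 11.775 p [ 0.6231 -0.1654  0.2809] head [ 76.8 -61.7  52.1] shift tool now [-1.8  0.4 -0.9] in target axes [-1.8  0.4 -0.9] rotvec [ 0.07 -0.    0.02]
  F tray [-1.5  0.3 -3.1]
```

Request:
{"method": "drive_tool", "body": {"increments": [[[0, 0, 0], [-1.5, 0, 0], 0], [[0, 0, 0], [0, 0, 0], 0]]}}

```text
time_s: 12.02
ee_pos: [0.6219, -0.1655, 0.2801]
eef_rot: [3.14, -0.489, 0.104]
force: [0.1, -0.3, -3.9]
grip_width: 0.0233
```

Run:
```python
from h import *
delta(75,-62,53)
```

```text
t 12.025 p [ 0.6219 -0.1655  0.2801] head [ 75.3 -61.7  52. ] shift tool now [-0.3  0.4 -1. ] in target axes [-0.3  0.4 -1. ] rotvec [0.07 0.   0.03]
  F tray [-1.8 -0.3 -3.4]
```

Request:
{"method": "drive_tool", "body": {"increments": [[[0, 0, 0], [-1.5, 0, 0], 0], [[0, 0, 0], [0, 0, 0], 0]]}}

```text
time_s: 12.28
ee_pos: [0.6206, -0.1657, 0.2794]
eef_rot: [3.14, -0.489, 0.103]
force: [0.2, 1.4, -2.6]
grip_width: 0.0236
```

Run:
```python
from h import *
delta(75,-62,53)
```

```text
t 12.275 p [ 0.6206 -0.1657  0.2794] head [ 73.8 -61.7  52. ] shift tool now [ 1.2  0.4 -1. ] in target axes [ 1.2  0.4 -1. ] rotvec [0.07 0.   0.02]
  F tray [-1.   1.3 -2.5]
```

Request:
{"method": "drive_tool", "body": {"increments": [[[0, 0, 0], [-1.5, 0, 0], 0]]}}

```text
time_s: 12.4
ee_pos: [0.6198, -0.1658, 0.2794]
eef_rot: [3.14, -0.491, 0.103]
force: [5.0, 0.7, 0.2]
grip_width: 0.0235
```

Request:
{"method": "drive_tool", "body": {"increments": [[[0, 0, 0], [-1, 0, 0], 0]]}}

```text
time_s: 12.52
ee_pos: [0.6193, -0.1659, 0.2795]
eef_rot: [3.139, -0.492, 0.103]
force: [7.7, 0.3, 0.3]
grip_width: 0.0237
```

Request:
{"method": "drive_tool", "body": {"increments": [[[0, 0, 0], [-1, 0, 0], 0]]}}

```text
time_s: 12.65
ee_pos: [0.6189, -0.1659, 0.2796]
eef_rot: [3.139, -0.494, 0.103]
force: [10.3, 1.7, 0.8]
grip_width: 0.0235
```

Run:
```python
from h import *
delta(75,-62,53)
for n in ['side','wrist']:snap(n,n+'8.png')
a=cv2.imread('pics/side8.png');c=cv2.imread('pics/wrist8.png')
cv2.imwrite('pics/m8.png',np.hstack([cv2.resize(a[90:230,250:390],(400,400),interpolation=2),cv2.resize(c[60:260,150:350],(400,400),interpolation=2)]))
```

```text
t 12.65 p [ 0.6189 -0.1659  0.2796] head [ 72.9 -61.9  53. ] shift tool now [ 2.6  0.3 -0. ] in target axes [ 2.6  0.3 -0. ] rotvec [ 0.14 -0.31  0.02]
  F tray [ 9.5  0.7 -4.2]
```

View pics/m8.png

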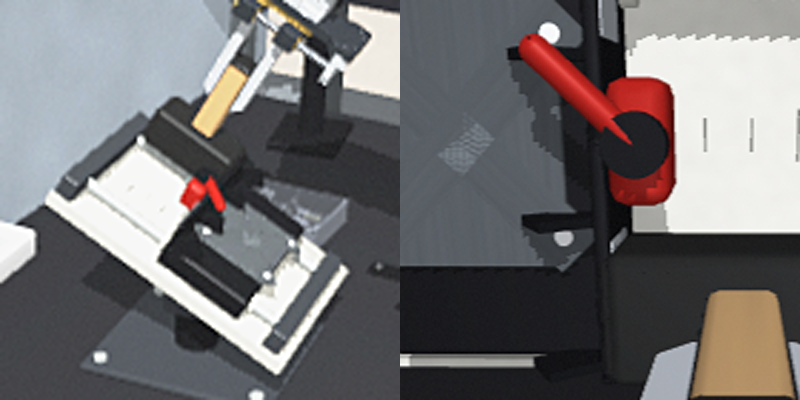

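Request:
{"method": "drive_tool", "body": {"increments": [[[0, 0, 0], [-1, 0, 0], 0]]}}

```text
time_s: 12.88
ee_pos: [0.6184, -0.1661, 0.2796]
eef_rot: [3.139, -0.495, 0.103]
force: [12.7, 2.1, 1.8]
grip_width: 0.0235
```

Request:
{"method": "drive_tool", "body": {"increments": [[[0, 0, 0], [-1, 0, 0], 0]]}}

```text
time_s: 13.0
ee_pos: [0.6177, -0.1663, 0.2794]
eef_rot: [3.138, -0.496, 0.103]
force: [13.7, 0.5, 2.1]
grip_width: 0.0239
```

Request:
{"method": "drive_tool", "body": {"increments": [[[0, 0, 0], [-1, 0, 0], 0]]}}

```text
time_s: 13.12
ee_pos: [0.6169, -0.1666, 0.2791]
eef_rot: [3.137, -0.497, 0.104]
force: [13.8, -1.1, 2.5]
grip_width: 0.0239
```

Run:
```python
from h import *
delta(75,-62,53)
```

```text
t 13.125 p [ 0.6169 -0.1666  0.2791] head [ 71.  -62.5  53.5] shift tool now [ 4.6 -0.1  0.5] in target axes [ 4.6 -0.1  0.5] rotvec [ 0.23 -0.45  0.03]
  F tray [13.2 -2.5 -4.2]
```

Request:
{"method": "drive_tool", "body": {"increments": [[[0, 0, 0], [-1, 0, 0], 0], [[0, 0, 0], [-1, 0, 0], 0]]}}

```text
time_s: 13.38
ee_pos: [0.6154, -0.1672, 0.2785]
eef_rot: [3.136, -0.497, 0.104]
force: [14.5, -2.1, 1.5]
grip_width: 0.0239
```

Run:
```python
from h import *
delta(75,-62,53)
for n in ['wrist']:snap(n,n+'9.png')
c=cv2.imread('pics/wrist9.png')
cv2.imwrite('pics/m9.png',cv2.resize(c[0:240,50:320],None,fx=2.4,fy=2.4,interpolation=2))
```

```text
t 13.375 p [ 0.6154 -0.1672  0.2785] head [ 69.4 -63.   53.7] shift tool now [ 6.3 -0.6  0.7] in target axes [ 6.3 -0.6  0.7] rotvec [ 0.28 -0.5   0.03]
  F tray [13.2 -3.6 -5.4]
```

View pics/m9.png

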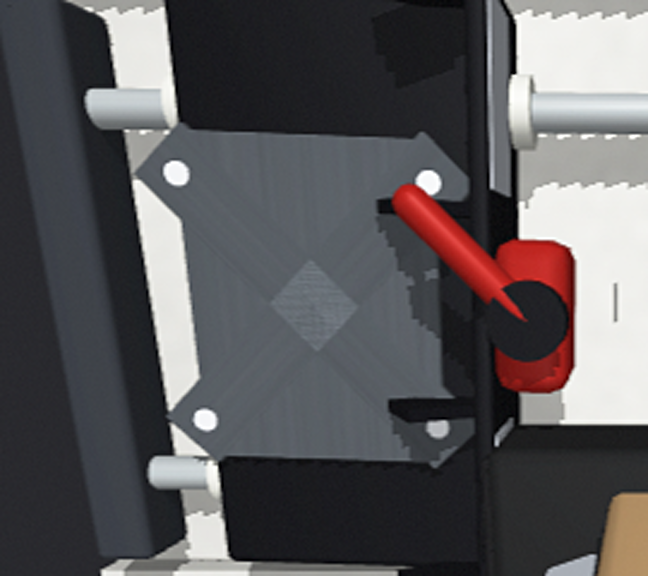

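Request:
{"method": "drive_tool", "body": {"increments": [[[0, 0, 0], [12, 0, 0], 0], [[0, 0, 0], [26, 0, -6], 0], [[0, 0, 0], [0, -40, 0], 0], [[0, 0, 0], [0, -50, 0], 0], [[0, 0, 0], [0, -38, 0], 0], [[0, 0, 0], [-20, 0, 5], 0], [[0, 0, 0], [0, 0, 0], 0]]}}

```text
time_s: 14.3
ee_pos: [0.6147, -0.0371, 0.2837]
eef_rot: [3.141, -0.486, 0.104]
force: [0.2, -0.1, -2.9]
grip_width: 0.0236
```

Run:
```python
from h import *
delta(75,66,53)
for n in ['wrist']:snap(n,n+'10.png')
```

```text
t 14.3 p [ 0.6147 -0.0371  0.2837] head [82.2 66.8 52.3] shift tool now [-7.3  0.9 -0.7] in target axes [-7.3  0.9 -0.7] rotvec [0.03 0.14 0.05]
  F tray [-1.2 -0.1 -2.7]
```

View pics/wrist10.png

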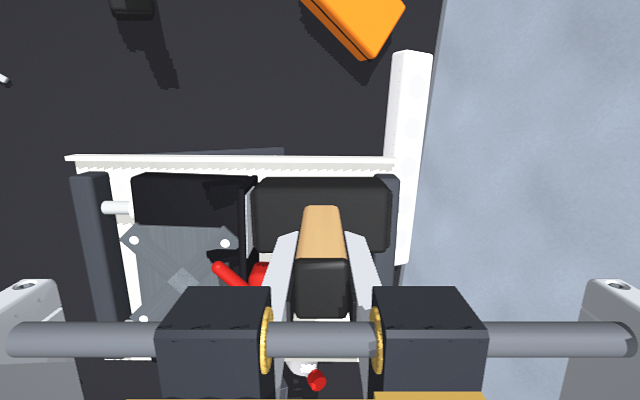

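Request:
{"method": "drive_tool", "body": {"increments": [[[0, 0, 0], [-4, 0, 0], 0], [[0, 0, 0], [-3, 0, 0], 0]]}}

```text
time_s: 14.6
ee_pos: [0.6093, -0.0385, 0.2814]
eef_rot: [3.14, -0.489, 0.103]
force: [-0.2, -0.3, -3.1]
grip_width: 0.024
```

Request:
{"method": "drive_tool", "body": {"increments": [[[0, 0, 0], [-1.5, 0, 0], 0]]}}

```text
time_s: 14.72
ee_pos: [0.6079, -0.0385, 0.2806]
eef_rot: [3.14, -0.489, 0.103]
force: [1.3, 0.3, -1.1]
grip_width: 0.0235
```

Request:
{"method": "drive_tool", "body": {"increments": [[[0, 0, 0], [-1.5, 0, 0], 0]]}}

```text
time_s: 14.85
ee_pos: [0.6072, -0.0386, 0.2808]
eef_rot: [3.14, -0.491, 0.103]
force: [5.4, 0.7, 0.4]
grip_width: 0.024
```

Request:
{"method": "drive_tool", "body": {"increments": [[[0, 0, 0], [-1, 0, 0], 0]]}}

```text
time_s: 14.98
ee_pos: [0.6067, -0.0386, 0.2809]
eef_rot: [3.139, -0.493, 0.103]
force: [8.4, -0.0, 0.6]
grip_width: 0.0238
```

Run:
```python
from h import *
delta(75,66,53)
```

```text
t 14.975 p [ 0.6067 -0.0386  0.2809] head [74.2 66.  53.6] shift tool now [1.1 0.2 0.6] in target axes [1.1 0.2 0.6] rotvec [ 0.12 -0.25  0.01]
  F tray [ 7.7 -0.9 -3.4]
```

Request:
{"method": "drive_tool", "body": {"increments": [[[0, 0, 0], [-1.5, 0, 0], 0], [[0, 0, 0], [-1.2, 0, 0], 0], [[0, 0, 0], [-1.2, 0, 0], 0]]}}

```text
time_s: 15.35
ee_pos: [0.6037, -0.0385, 0.2796]
eef_rot: [3.141, -0.495, 0.103]
force: [10.4, 5.4, 1.3]
grip_width: 0.0239
```

Request:
{"method": "drive_tool", "body": {"increments": [[[0, 0, 0], [-1.2, 0, 0], 0], [[0, 0, 0], [-1.2, 0, 0], 0]]}}

```text
time_s: 15.6
ee_pos: [0.6019, -0.0383, 0.2788]
eef_rot: [3.141, -0.496, 0.103]
force: [12.5, 6.8, 1.6]
grip_width: 0.0237
```

Request:
{"method": "drive_tool", "body": {"increments": [[[0, 0, 0], [-1.2, 0, 0], 0], [[0, 0, 0], [-1.2, 0, 0], 0]]}}

```text
time_s: 15.85
ee_pos: [0.6003, -0.0383, 0.2784]
eef_rot: [3.141, -0.498, 0.103]
force: [14.2, 9.0, 3.4]
grip_width: 0.024
```

Run:
```python
from h import *
delta(75,66,53)
```

```text
t 15.85 p [ 0.6003 -0.0383  0.2784] head [67.8 67.2 54.4] shift tool now [7.9 1.2 1.5] in target axes [7.9 1.2 1.4] rotvec [ 0.03 -0.52  0.01]
  F tray [14.9  7.5 -4.1]
```

Request:
{"method": "drive_tool", "body": {"increments": [[[0, 0, 0], [12, 0, 0], 0], [[0, 0, 0], [24, 0, -6], 0], [[0, 0, 0], [0, 40, 0], 0], [[0, 0, 0], [0, 52, 0], 0], [[0, 0, 0], [0, 41, 0], 0], [[0, 0, 0], [-20, 0, 5], 0], [[0, 0, 0], [0, 0, 0], 0]]}}

```text
time_s: 16.73
ee_pos: [0.6246, -0.1706, 0.2827]
eef_rot: [3.141, -0.486, 0.102]
force: [0.9, 0.5, -2.9]
grip_width: 0.0241
```

Run:
```python
from h import *
delta(75,-66,53)
snap('wrist','wrist11.png')
```

```text
t 16.725 p [ 0.6246 -0.1706  0.2827] head [ 78.2 -67.   53.2] shift tool now [-3.4 -1.   0.2] in target axes [-3.4 -1.   0.2] rotvec [ 0.04  0.15 -0.05]
  F tray [-0.5  0.4 -3. ]
```

View pics/wrist11.png

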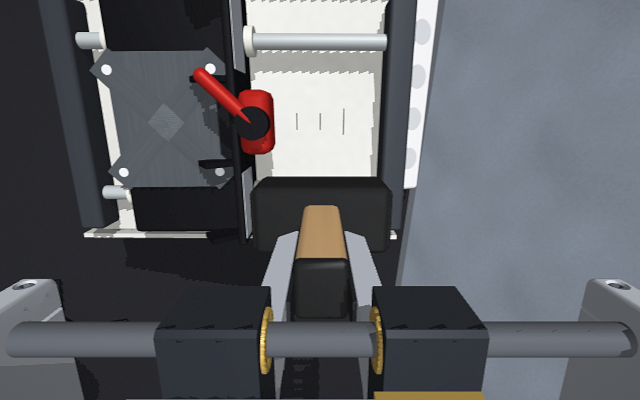

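```bash
cat >> h.py <<'E'
def screws(im,C,h=50,near=None):
    g=im.astype(int); m=((g.min(2)>150)).astype(np.uint8)
    n,l,st,c=cv2.connectedComponentsWithStats(m)
    out=[]
    for i in range(1,n):
        if 15<=st[i,4]<=140 and max(st[i,2],st[i,3])<=15 and min(st[i,2],st[i,3])>=4:
            P=F.T@(onpl(ray('w',c[i],C),O+F[:,2]*h/1e3,F[:,2])-O)*1e3
            if -110<P[0]<40 and abs(P[1])<60: out.append((P[:2],c[i]))
    return out
E
python3 - <<'E'
from h import *
C=ldc('c5.npz'); w=lambda x,y:(235+x/3.2-.35,0+y/3.2-.35)
for h in (40,50):
  print(h,[ (F.T@(onpl(ray('w',w(*p),C),O+F[:,2]*h/1e3,F[:,2])-O)*1e3).round(1)[:2] for p in [(137,140),(317,125),(310,352),(138,348)]])
C=cal('wrist'); im=cv2.imread('pics/wrist11.png')[:,:,::-1]
for h in (40,50):
  print(h,[ (F.T@(onpl(ray('w',p,C),O+F[:,2]*h/1e3,F[:,2])-O)*1e3).round(1)[:2] for p in [(107,70),(210,69),(220,172),(124,173)]])
print(screws(im,C))
E
```

```text
40 [array([-70.5,  37.5]), array([ 4.2, 37.6]), array([  4.1, -37.3]), array([-71.2, -37.4])]
50 [array([-63.5,  35.4]), array([ 9.1, 35.6]), array([  9. , -37.2]), array([-64.1, -37.4])]
40 [array([-73.5,  36.8]), array([ 0.5, 37.4]), array([  1.6, -37.5]), array([-73.3, -38.3])]
50 [array([-67.5,  35.7]), array([ 3.7, 36.4]), array([  4.7, -35.6]), array([-67.3, -36.4])]
[(array([ 3.80420067, 37.00932188]), array([210.08333333,  67.97619048])), (array([-68.08847987,  36.20869326]), array([105.98901099,  69.28571429])), (array([-67.48669342, -35.55520092]), array([123.51388889, 171.90277778])), (array([  4.25634697, -35.15823803]), array([219.38888889, 171.38888889]))]
```

Add to h.py:
```python
def carr(name):
    C=cal('wrist'); im=snap('wrist',name)
    S=screws(im,C,40); P=np.array([s[0] for s in S])
    for p in P[np.argsort(-P[:,1])]: print('   screw',p.round(1),end='')
    print()
    L=P[P[:,1]>15]; Rr=P[P[:,1]<-15]
    def adj(Q): return np.mean([ (4.2-q[0]) if q[0]>-35 else (-70.8-q[0]) for q in Q]) if len(Q) else np.nan
    l,r=adj(L),adj(Rr); th=(l-r)/75; m=(l+r)/2
    print('moved mean %.1f  theta %.4f  left %.1f right %.1f'%(m,th,m+60*th,m-60*th))
```

```text
(no output)
```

Request:
{"method": "drive_tool", "body": {"increments": [[[0, 0, 0], [-4, 0, 0], 0], [[0, 0, 0], [-2, 0, 0], 0], [[0, 0, 0], [-1.5, 0, 0], 0]]}}

```text
time_s: 17.15
ee_pos: [0.6188, -0.1706, 0.2806]
eef_rot: [3.14, -0.489, 0.104]
force: [0.4, 1.0, -3.0]
grip_width: 0.0236
```

Request:
{"method": "drive_tool", "body": {"increments": [[[0, 0, 0], [-1.5, 0, 0], 0], [[0, 0, 0], [-1.5, 0, 0], 0]]}}

```text
time_s: 17.4
ee_pos: [0.6163, -0.1711, 0.2793]
eef_rot: [3.14, -0.49, 0.104]
force: [2.7, 2.3, -0.2]
grip_width: 0.0241
```

Request:
{"method": "drive_tool", "body": {"increments": [[[0, 0, 0], [-1.5, 0, 0], 0], [[0, 0, 0], [-1.2, 0, 0], 0]]}}

```text
time_s: 17.65
ee_pos: [0.6149, -0.1713, 0.2793]
eef_rot: [3.139, -0.493, 0.104]
force: [8.4, 1.1, 0.5]
grip_width: 0.0234
```

Run:
```python
from h import *
delta(75,-66,53); carr('w12.png')
```

```text
t 17.65 p [ 0.6149 -0.1713  0.2793] head [ 68.6 -66.8  54.8] shift tool now [ 6.7 -0.6  1.9] in target axes [ 6.8 -0.6  1.8] rotvec [ 0.13 -0.26  0.04]
  F tray [ 7.7  0.3 -3.6]
   screw [-0.5 37.8]   screw [-75.5  37.2]   screw [-75.3 -37.3]   screw [ -0.5 -37.4]
moved mean 4.6  theta 0.0016  left 4.7 right 4.6
```

Request:
{"method": "drive_tool", "body": {"increments": [[[0, 0, 0], [-1.5, 0, 0], 0], [[0, 0, 0], [-1.2, 0, 0], 0], [[0, 0, 0], [-1.2, 0, 0], 0]]}}

```text
time_s: 18.08
ee_pos: [0.6123, -0.1723, 0.2786]
eef_rot: [3.137, -0.497, 0.103]
force: [12.4, -1.0, 1.7]
grip_width: 0.0239
```

Request:
{"method": "drive_tool", "body": {"increments": [[[0, 0, 0], [-1.2, 0, 0], 0], [[0, 0, 0], [-1.2, 0, 0], 0]]}}

```text
time_s: 18.32
ee_pos: [0.6104, -0.1729, 0.2779]
eef_rot: [3.136, -0.497, 0.104]
force: [15.2, -4.1, 3.2]
grip_width: 0.0237
```

Run:
```python
from h import *
delta(75,-66,53); carr('w13.png')
```

```text
t 18.325 p [ 0.6104 -0.1729  0.2779] head [ 64.2 -68.2  55.7] shift tool now [11.5 -1.8  2.8] in target axes [11.5 -1.8  2.7] rotvec [ 0.31 -0.5   0.04]
  F tray [14.4 -5.6 -4.1]
   screw [-82.   48.2]   screw [-76.3  39. ]   screw [-1.3 36.9]   screw [-78.9 -35.5]   screw [ -4.2 -38.5]
moved mean 7.8  theta -0.0106  left 7.2 right 8.5
```

Request:
{"method": "drive_tool", "body": {"increments": [[[0, 0, 0], [12, 0, 0], 0], [[0, 0, 0], [26, 0, -6], 0], [[0, 0, 0], [0, -40, 0], 0], [[0, 0, 0], [0, -52, 0], 0], [[0, 0, 0], [0, -40, 0], 0], [[0, 0, 0], [-23, 0, 8], 0], [[0, 0, 0], [0, 0, 0], 0]]}}

```text
time_s: 19.25
ee_pos: [0.608, -0.0388, 0.2788]
eef_rot: [3.141, -0.486, 0.104]
force: [1.1, -0.8, -3.5]
grip_width: 0.024
```

```bash
sed -i "s/P=np.array(\[s\[0\] for s in S\])/P=np.array([s[0] for s in S if 30<abs(s[0][1])<42])/" h.py
python3 - <<'E'
from h import *
delta(73,66,53); carr('w14.png')
E
```

```text
t 19.25 p [ 0.608  -0.0388  0.2788] head [73.8 65.9 51.2] shift tool now [-1.  -0.1 -1.8] in target axes [-1.  -0.1 -1.8] rotvec [0.02 0.16 0.04]
  F tray [-0.7 -0.9 -3.6]
   screw [-76.1  39.8]   screw [-1.5 37.3]   screw [-78.7 -34.4]
moved mean 6.7  theta -0.0323  left 4.8 right 8.6
```

Request:
{"method": "drive_tool", "body": {"increments": [[[0, 0, 0], [-3, 0, -1.5], 0], [[0, 0, 0], [-1.5, 0, 0], 0], [[0, 0, 0], [-1.5, 0, 0], 0], [[0, 0, 0], [-1.5, 0, 0], 0]]}}

```text
time_s: 19.8
ee_pos: [0.6023, -0.0402, 0.2789]
eef_rot: [3.14, -0.492, 0.103]
force: [6.2, -0.3, 1.4]
grip_width: 0.0233
```

Request:
{"method": "drive_tool", "body": {"increments": [[[0, 0, 0], [-1.5, 0, 0], 0], [[0, 0, 0], [-1.5, 0, 0], 0], [[0, 0, 0], [-1.5, 0, 0], 0]]}}

```text
time_s: 20.18
ee_pos: [0.5989, -0.04, 0.2776]
eef_rot: [3.141, -0.495, 0.103]
force: [10.0, 5.4, 1.7]
grip_width: 0.0233
```

Request:
{"method": "drive_tool", "body": {"increments": [[[0, 0, 0], [-1.2, 0, 0], 0], [[0, 0, 0], [-1.2, 0, 0], 0]]}}

```text
time_s: 20.42
ee_pos: [0.5972, -0.0398, 0.2769]
eef_rot: [3.141, -0.496, 0.103]
force: [12.1, 7.8, 2.3]
grip_width: 0.0237
```

Run:
```python
from h import *
delta(73,66,53); carr('w15.png')
```

```text
t 20.425 p [ 0.5972 -0.0398  0.2769] head [64.1 65.9 54.6] shift tool now [ 9.5 -0.   1.6] in target axes [ 9.5 -0.   1.6] rotvec [ 0.04 -0.42 -0.01]
  F tray [12.4  6.5 -4. ]
   screw [-79.5  38.5]   screw [-4.9 38.2]   screw [-79.6 -35.8]
moved mean 8.9  theta 0.0006  left 8.9 right 8.8
```

Request:
{"method": "drive_tool", "body": {"increments": [[[0, 0, 0], [-1.2, 0, 0], 0], [[0, 0, 0], [-1.2, 0, 0], 0], [[0, 0, 0], [-1.2, 0, 0], 0]]}}

```text
time_s: 20.85
ee_pos: [0.5946, -0.0398, 0.2761]
eef_rot: [3.141, -0.498, 0.103]
force: [14.7, 10.6, 4.7]
grip_width: 0.0236
```

Request:
{"method": "drive_tool", "body": {"increments": [[[0, 0, 0], [-1, 0, 0], 0], [[0, 0, 0], [0, 0, 0], 0]]}}

```text
time_s: 21.1
ee_pos: [0.5937, -0.0398, 0.2758]
eef_rot: [3.141, -0.499, 0.103]
force: [13.7, 10.3, 4.2]
grip_width: 0.0237
```

Run:
```python
from h import *
delta(73,66,53); carr('w16.png')
```

```text
t 21.1 p [ 0.5937 -0.0398  0.2758] head [60.7 66.2 55.2] shift tool now [13.   0.3  2.3] in target axes [13.   0.3  2.2] rotvec [ 0.03 -0.56  0.02]
  F tray [14.9  8.8 -3.2]
   screw [-7.6 39.1]   screw [-82.2  37.1]   screw [ 38.8 -34.6]   screw [-81.1 -36.2]
moved mean -0.3  theta 0.3170  left 18.8 right -19.3
```

Request:
{"method": "drive_tool", "body": {"increments": [[[0, 0, 0], [12, 0, 0], 0], [[0, 0, 0], [26, 0, -6], 0], [[0, 0, 0], [0, 40, 0], 0], [[0, 0, 0], [0, 52, 0], 0], [[0, 0, 0], [0, 40, 0], 0], [[0, 0, 0], [-25, 0, 6], 0], [[0, 0, 0], [0, 0, 0], 0]]}}

```text
time_s: 22.02
ee_pos: [0.6155, -0.1717, 0.2772]
eef_rot: [3.141, -0.486, 0.102]
force: [0.5, 0.1, -3.2]
grip_width: 0.0237
```

```bash
sed -i "s/if 30<abs(s\[0\]\[1\])<42/if 30<abs(s[0][1])<42 and s[0][0]<15/" h.py
python3 - <<'E'
from h import *
delta(67,-66,53); carr('w17.png')
E
```

```text
t 22.025 p [ 0.6155 -0.1717  0.2772] head [ 67.6 -67.1  52.7] shift tool now [-0.8 -1.1 -0.3] in target axes [-0.8 -1.1 -0.3] rotvec [ 0.04  0.15 -0.06]
  F tray [-1.1  0.1 -3.1]
   screw [-7.  38.5]   screw [-82.   36.2]   screw [ -5.5 -36.5]   screw [-80.2 -38.3]
moved mean 10.4  theta 0.0222  left 11.7 right 9.0
```

Request:
{"method": "drive_tool", "body": {"increments": [[[0, 0, 0], [-2.5, 0, 0], 0], [[0, 0, 0], [-1.5, 0, 0], 0], [[0, 0, 0], [-1.5, 0, 0], 0], [[0, 0, 0], [-1.5, 0, 0], 0]]}}

```text
time_s: 22.58
ee_pos: [0.6113, -0.1714, 0.2769]
eef_rot: [3.139, -0.493, 0.104]
force: [7.6, 2.1, 0.3]
grip_width: 0.0238
```

Request:
{"method": "drive_tool", "body": {"increments": [[[0, 0, 0], [-1.5, 0, 0], 0], [[0, 0, 0], [-1.5, 0, 0], 0], [[0, 0, 0], [-1.5, 0, 0], 0]]}}

```text
time_s: 22.95
ee_pos: [0.6079, -0.1725, 0.2755]
eef_rot: [3.137, -0.495, 0.104]
force: [12.6, -1.0, 2.1]
grip_width: 0.0234
```

Request:
{"method": "drive_tool", "body": {"increments": [[[0, 0, 0], [-1.2, 0, 0], 0], [[0, 0, 0], [-1.2, 0, 0], 0]]}}

```text
time_s: 23.2
ee_pos: [0.6063, -0.1731, 0.275]
eef_rot: [3.136, -0.497, 0.104]
force: [14.8, -3.9, 1.8]
grip_width: 0.0238
```

Run:
```python
from h import *
delta(67,-66,53); carr('w18.png')
```

```text
t 23.2 p [ 0.6063 -0.1731  0.275 ] head [ 59.2 -67.9  55.1] shift tool now [ 8.4 -1.6  2.2] in target axes [ 8.4 -1.5  2.1] rotvec [ 0.29 -0.48  0.04]
  F tray [13.5 -5.4 -5.1]
   screw [-83.  38.]   screw [-8.  37.4]   screw [-84.  -36.5]   screw [ -9.3 -37.9]
moved mean 12.8  theta -0.0146  left 11.9 right 13.7
```

Right lead about 2 mm; a little more, then switch.

Request:
{"method": "drive_tool", "body": {"increments": [[[0, 0, 0], [-1.2, 0, 0], 0], [[0, 0, 0], [-1, 0, 0], 0]]}}

```text
time_s: 23.5
ee_pos: [0.6046, -0.1737, 0.2744]
eef_rot: [3.135, -0.498, 0.104]
force: [15.7, -4.1, 2.6]
grip_width: 0.024
```

Request:
{"method": "drive_tool", "body": {"increments": [[[0, 0, 0], [12, 0, 0], 0], [[0, 0, 0], [26, 0, -6], 0], [[0, 0, 0], [0, -40, 0], 0], [[0, 0, 0], [0, -52, 0], 0], [[0, 0, 0], [0, -41, 0], 0], [[0, 0, 0], [-26, 0, 6], 0], [[0, 0, 0], [0, 0, 0], 0]]}}

```text
time_s: 24.38
ee_pos: [0.5984, -0.0386, 0.2758]
eef_rot: [3.141, -0.487, 0.104]
force: [0.5, -0.4, -3.0]
grip_width: 0.0238
```

Run:
```python
from h import *
delta(65,66,53); carr('w19.png')
```

```text
t 24.375 p [ 0.5984 -0.0386  0.2758] head [64. 67. 53.] shift tool now [ 0.8  1.  -0. ] in target axes [ 0.8  1.  -0. ] rotvec [0.03 0.11 0.05]
  F tray [-1.  -0.5 -2.8]
   screw [-83.4  39.4]   screw [-8.8 37.4]   screw [-85.3 -34.7]
moved mean 13.7  theta -0.0224  left 12.3 right 15.0
```

Request:
{"method": "drive_tool", "body": {"increments": [[[0, 0, 0], [-1.5, 0, 0], 0], [[0, 0, 0], [-1.5, 0, 0], 0], [[0, 0, 0], [-1.5, 0, 0], 0], [[0, 0, 0], [-1.5, 0, 0], 0], [[0, 0, 0], [-1.5, 0, 0], 0]]}}

```text
time_s: 25.05
ee_pos: [0.5939, -0.04, 0.2748]
eef_rot: [3.14, -0.494, 0.103]
force: [9.9, 1.9, 1.1]
grip_width: 0.0236
```

Request:
{"method": "drive_tool", "body": {"increments": [[[0, 0, 0], [-1.3, 0, 0], 0], [[0, 0, 0], [-1.3, 0, 0], 0], [[0, 0, 0], [-1.3, 0, 0], 0]]}}

```text
time_s: 25.42
ee_pos: [0.591, -0.0397, 0.2737]
eef_rot: [3.14, -0.496, 0.103]
force: [13.1, 7.6, 2.4]
grip_width: 0.024
```

Request:
{"method": "drive_tool", "body": {"increments": [[[0, 0, 0], [-1.2, 0, 0], 0], [[0, 0, 0], [-1.2, 0, 0], 0]]}}

```text
time_s: 25.68
ee_pos: [0.5893, -0.0396, 0.2731]
eef_rot: [3.141, -0.498, 0.103]
force: [13.8, 9.1, 4.2]
grip_width: 0.0236
```

Run:
```python
from h import *
delta(65,66,53); carr('w20.png')
```

```text
t 25.675 p [ 0.5893 -0.0396  0.2731] head [55.5 66.9 55. ] shift tool now [10.2  1.   2.1] in target axes [10.2  1.   2. ] rotvec [ 0.05 -0.53  0.  ]
  F tray [14.9  7.6 -3.2]
   screw [-12.8  38.6]   screw [-87.5  37.7]   screw [-87.  -35.6]
moved mean 16.5  theta 0.0085  left 17.0 right 16.0
```

Request:
{"method": "drive_tool", "body": {"increments": [[[0, 0, 0], [-1.2, 0, 0], 0], [[0, 0, 0], [-1, 0, 0], 0], [[0, 0, 0], [0, 0, 0], 0]]}}

```text
time_s: 26.1
ee_pos: [0.5874, -0.0396, 0.2724]
eef_rot: [3.141, -0.498, 0.103]
force: [13.1, 10.8, 4.4]
grip_width: 0.0234
```

Request:
{"method": "drive_tool", "body": {"increments": [[[0, 0, 0], [12, 0, 0], 0], [[0, 0, 0], [26, 0, -6], 0], [[0, 0, 0], [0, 40, 0], 0], [[0, 0, 0], [0, 52, 0], 0], [[0, 0, 0], [0, 40, 0], 0], [[0, 0, 0], [-26, 0, 6], 0], [[0, 0, 0], [0, 0, 0], 0]]}}

```text
time_s: 26.98
ee_pos: [0.6084, -0.1715, 0.2738]
eef_rot: [3.141, -0.487, 0.102]
force: [-0.9, -0.5, -2.7]
grip_width: 0.0236
```

Run:
```python
from h import *
delta(61,-66,53); carr('w21.png')
```

```text
t 26.975 p [ 0.6084 -0.1715  0.2738] head [ 59.8 -66.2  52.9] shift tool now [ 1.  -0.1 -0.1] in target axes [ 1.  -0.1 -0.1] rotvec [ 0.06  0.12 -0.06]
  F tray [-2.1 -0.4 -2. ]
   screw [-14.3  38.4]   screw [-89.3  36.4]   screw [-12.8 -36.5]   screw [-87.5 -38.2]
moved mean 17.7  theta 0.0222  left 19.0 right 16.3
```

Request:
{"method": "drive_tool", "body": {"increments": [[[0, 0, 0], [-1.5, 0, 0], 0], [[0, 0, 0], [-1.5, 0, 0], 0], [[0, 0, 0], [-1.5, 0, 0], 0], [[0, 0, 0], [-1.5, 0, 0], 0], [[0, 0, 0], [-1.5, 0, 0], 0]]}}

```text
time_s: 27.65
ee_pos: [0.6037, -0.1714, 0.2729]
eef_rot: [3.139, -0.493, 0.104]
force: [8.6, 0.6, 0.8]
grip_width: 0.0237
```

Request:
{"method": "drive_tool", "body": {"increments": [[[0, 0, 0], [-1.3, 0, 0], 0], [[0, 0, 0], [-1.3, 0, 0], 0], [[0, 0, 0], [-1.3, 0, 0], 0]]}}

```text
time_s: 28.02
ee_pos: [0.601, -0.1723, 0.2719]
eef_rot: [3.137, -0.496, 0.104]
force: [13.8, -0.2, 0.8]
grip_width: 0.0237
```

Request:
{"method": "drive_tool", "body": {"increments": [[[0, 0, 0], [-1.2, 0, 0], 0], [[0, 0, 0], [-1.2, 0, 0], 0]]}}

```text
time_s: 28.28
ee_pos: [0.5992, -0.1729, 0.2714]
eef_rot: [3.136, -0.497, 0.104]
force: [14.4, -3.7, 1.6]
grip_width: 0.0241
```

Run:
```python
from h import *
delta(65,-66,53); carr('w22.png')
```

```text
t 28.275 p [ 0.5992 -0.1729  0.2714] head [ 51.3 -67.1  55.2] shift tool now [14.3 -0.7  2.3] in target axes [14.4 -0.7  2.2] rotvec [ 0.3  -0.49  0.04]
  F tray [13.1 -5.1 -5.1]
   screw [-90.3  38.3]   screw [-15.5  37.4]   screw [-91.8 -36.3]   screw [-17.1 -38. ]
moved mean 20.4  theta -0.0205  left 19.1 right 21.6
```

Request:
{"method": "drive_tool", "body": {"increments": [[[0, 0, 0], [-1.2, 0, 0], 0], [[0, 0, 0], [0, 0, 0], 0]]}}

```text
time_s: 28.58
ee_pos: [0.5982, -0.1733, 0.2709]
eef_rot: [3.135, -0.498, 0.104]
force: [15.3, -3.8, 2.6]
grip_width: 0.0236
```

Request:
{"method": "drive_tool", "body": {"increments": [[[0, 0, 0], [12, 0, 0], 0], [[0, 0, 0], [26, 0, -6], 0], [[0, 0, 0], [0, -40, 0], 0], [[0, 0, 0], [0, -52, 0], 0], [[0, 0, 0], [0, -41, 0], 0], [[0, 0, 0], [-26, 0, 6], 0], [[0, 0, 0], [0, 0, 0], 0]]}}

```text
time_s: 29.45
ee_pos: [0.5921, -0.0383, 0.2725]
eef_rot: [3.141, -0.487, 0.104]
force: [0.2, -0.0, -2.9]
grip_width: 0.0236
```

Run:
```python
from h import *
delta(57,66,53); carr('w23.png')
```

```text
t 29.45 p [ 0.5921 -0.0383  0.2725] head [57. 68. 53.] shift tool now [-0.1  2.  -0. ] in target axes [-0.1  2.  -0. ] rotvec [0.02 0.11 0.05]
  F tray [-1.2 -0.  -2.7]
   screw [-90.5  39.5]   screw [-16.   37.4]   screw [-92.4 -34.1]
moved mean 20.8  theta -0.0226  left 19.4 right 22.2
```

Request:
{"method": "drive_tool", "body": {"increments": [[[0, 0, 0], [-1.5, 2, 0], 0], [[0, 0, 0], [-1.5, 0, 0], 0], [[0, 0, 0], [-1.5, 0, 0], 0], [[0, 0, 0], [-1.5, 0, 0], 0], [[0, 0, 0], [-1.5, 0, 0], 0]]}}

```text
time_s: 30.12
ee_pos: [0.5878, -0.0416, 0.2715]
eef_rot: [3.139, -0.494, 0.103]
force: [9.3, 1.8, 0.2]
grip_width: 0.0236
```

Request:
{"method": "drive_tool", "body": {"increments": [[[0, 0, 0], [-1.3, 0, 0], 0], [[0, 0, 0], [-1.3, 0, 0], 0], [[0, 0, 0], [-1.3, 0, 0], 0]]}}

```text
time_s: 30.5
ee_pos: [0.5849, -0.0414, 0.2703]
eef_rot: [3.14, -0.496, 0.103]
force: [12.9, 6.4, 2.8]
grip_width: 0.0237
```

Request:
{"method": "drive_tool", "body": {"increments": [[[0, 0, 0], [-1.2, 0, 0], 0], [[0, 0, 0], [-1.2, 0, 0], 0]]}}

```text
time_s: 30.75
ee_pos: [0.5832, -0.0413, 0.2699]
eef_rot: [3.14, -0.498, 0.103]
force: [14.2, 8.6, 4.8]
grip_width: 0.0241
```

Run:
```python
from h import *
delta(65,66,53); carr('w24.png')
```

```text
t 30.75 p [ 0.5832 -0.0413  0.2699] head [48.6 65.9 55. ] shift tool now [17.2 -0.   2.1] in target axes [17.2 -0.   2. ] rotvec [ 0.06 -0.53  0.01]
  F tray [15.5  7.1 -2.9]
   screw [-19.8  38.8]   screw [-94.4  37.7]   screw [-93.9 -36.1]
moved mean 23.4  theta 0.0097  left 24.0 right 22.8
```

Request:
{"method": "drive_tool", "body": {"increments": [[[0, 0, 0], [-1.2, 0, 0], 0], [[0, 0, 0], [-1, 0, 0], 0], [[0, 0, 0], [0, 0, 0], 0]]}}

```text
time_s: 31.18
ee_pos: [0.5814, -0.0412, 0.269]
eef_rot: [3.141, -0.498, 0.103]
force: [14.6, 10.1, 4.8]
grip_width: 0.0237
```

Request:
{"method": "drive_tool", "body": {"increments": [[[0, 0, 0], [12, 0, 0], 0], [[0, 0, 0], [26, 0, -6], 0], [[0, 0, 0], [0, 40, 0], 0], [[0, 0, 0], [0, 52, 0], 0], [[0, 0, 0], [0, 40, 0], 0], [[0, 0, 0], [-26, 0, 6], 0], [[0, 0, 0], [0, 0, 0], 0]]}}

```text
time_s: 32.05
ee_pos: [0.6024, -0.173, 0.2705]
eef_rot: [3.141, -0.487, 0.102]
force: [0.2, -0.1, -2.9]
grip_width: 0.0237
```

Run:
```python
from h import *
delta(54,-66,53); carr('w25.png')
```

```text
t 32.05 p [ 0.6024 -0.173   0.2705] head [ 52.8 -67.1  52.9] shift tool now [ 1.  -1.1 -0.1] in target axes [ 1.  -1.1 -0.1] rotvec [ 0.05  0.12 -0.06]
  F tray [-1.2 -0.2 -2.6]
   screw [-21.3  38.6]   screw [-96.1  36.5]   screw [-19.9 -36.5]   screw [-94.6 -38.2]
moved mean 24.7  theta 0.0198  left 25.8 right 23.5
```

Request:
{"method": "drive_tool", "body": {"increments": [[[0, 0, 0], [-1.5, 0, 0], 0], [[0, 0, 0], [-1.5, 0, 0], 0], [[0, 0, 0], [-1.5, 0, 0], 0], [[0, 0, 0], [-1.5, 0, 0], 0], [[0, 0, 0], [-1.5, 0, 0], 0]]}}

```text
time_s: 32.72
ee_pos: [0.5977, -0.173, 0.2696]
eef_rot: [3.139, -0.493, 0.104]
force: [8.6, 0.5, 0.3]
grip_width: 0.0239
```

Request:
{"method": "drive_tool", "body": {"increments": [[[0, 0, 0], [-1.3, 0, 0], 0], [[0, 0, 0], [-1.3, 0, 0], 0]]}}

```text
time_s: 32.98
ee_pos: [0.5957, -0.1737, 0.2688]
eef_rot: [3.138, -0.494, 0.104]
force: [11.8, -1.0, 0.4]
grip_width: 0.0233
```

Request:
{"method": "drive_tool", "body": {"increments": [[[0, 0, 0], [-1.2, 0, 0], 0], [[0, 0, 0], [-1.2, 0, 0], 0]]}}

```text
time_s: 33.22
ee_pos: [0.5942, -0.1743, 0.2684]
eef_rot: [3.137, -0.497, 0.104]
force: [13.6, -2.5, 1.4]
grip_width: 0.0239
```

Run:
```python
from h import *
delta(65,-66,53); carr('w26.png')
```

```text
t 33.225 p [ 0.5942 -0.1743  0.2684] head [ 45.3 -67.8  55. ] shift tool now [20.3 -1.5  2.2] in target axes [20.3 -1.5  2. ] rotvec [ 0.27 -0.45  0.03]
  F tray [12.4 -3.9 -5. ]
   screw [-97.1  38. ]   screw [-22.1  37.7]   screw [-98.  -36.5]   screw [-23.2 -37.7]
moved mean 26.8  theta -0.0130  left 26.0 right 27.6
```

Request:
{"method": "drive_tool", "body": {"increments": [[[0, 0, 0], [-1.2, 0, 0], 0]]}}

```text
time_s: 33.4
ee_pos: [0.5933, -0.1745, 0.2681]
eef_rot: [3.136, -0.497, 0.104]
force: [14.7, -3.0, 1.8]
grip_width: 0.0237
```

Request:
{"method": "drive_tool", "body": {"increments": [[[0, 0, 0], [-1, 0, 0], 0]]}}

```text
time_s: 33.52
ee_pos: [0.5925, -0.1748, 0.2678]
eef_rot: [3.135, -0.498, 0.104]
force: [15.3, -4.3, 2.3]
grip_width: 0.0236
```

Run:
```python
from h import *
delta(65,-66,53); carr('w27.png')
```

```text
t 33.525 p [ 0.5925 -0.1748  0.2678] head [ 43.5 -68.3  55.3] shift tool now [22.1 -1.9  2.4] in target axes [22.2 -1.9  2.3] rotvec [ 0.33 -0.51  0.04]
  F tray [14.2 -5.8 -4.9]
   screw [-97.5  38.8]   screw [-22.5  37.2]   screw [-99.4 -35.9]   screw [-24.7 -38. ]
moved mean 27.7  theta -0.0270  left 26.1 right 29.3
```

Request:
{"method": "drive_tool", "body": {"increments": [[[0, 0, 0], [12, 0, 0], 0], [[0, 0, 0], [26, 0, -6], 0], [[0, 0, 0], [0, -40, 0], 0], [[0, 0, 0], [0, -52, 0], 0], [[0, 0, 0], [0, -41, 0], 0], [[0, 0, 0], [-26, 0, 6], 0], [[0, 0, 0], [0, 0, 0], 0]]}}

```text
time_s: 34.45
ee_pos: [0.5863, -0.0399, 0.2692]
eef_rot: [3.141, -0.487, 0.104]
force: [0.5, -0.5, -2.8]
grip_width: 0.0237
```

Run:
```python
from h import *
delta(50,66,53); carr('w28.png')
```

```text
t 34.45 p [ 0.5863 -0.0399  0.2692] head [50.2 67.  52.9] shift tool now [-0.4  1.  -0.1] in target axes [-0.4  1.  -0.1] rotvec [0.02 0.12 0.05]
  F tray [-0.9 -0.5 -2.7]
   screw [-97.4  39.5]   screw [-22.7  37.6]   screw [-99.4 -34.6]
moved mean 27.7  theta -0.0242  left 26.2 right 29.1
```

Request:
{"method": "drive_tool", "body": {"increments": [[[0, 0, 0], [-1.5, 1, 0], 0], [[0, 0, 0], [-1.5, 0, 0], 0], [[0, 0, 0], [-1.5, 0, 0], 0], [[0, 0, 0], [-1.5, 0, 0], 0], [[0, 0, 0], [-1.5, 0, 0], 0]]}}

```text
time_s: 35.12
ee_pos: [0.5819, -0.0422, 0.2683]
eef_rot: [3.14, -0.494, 0.103]
force: [8.8, 1.8, -0.1]
grip_width: 0.0239
```

Request:
{"method": "drive_tool", "body": {"increments": [[[0, 0, 0], [-1.3, 0, 0], 0], [[0, 0, 0], [-1.3, 0, 0], 0]]}}

```text
time_s: 35.38
ee_pos: [0.5799, -0.0421, 0.2674]
eef_rot: [3.14, -0.495, 0.103]
force: [11.4, 6.7, 1.7]
grip_width: 0.0236
```

Request:
{"method": "drive_tool", "body": {"increments": [[[0, 0, 0], [-1.2, 0, 0], 0]]}}

```text
time_s: 35.5
ee_pos: [0.5791, -0.042, 0.2672]
eef_rot: [3.14, -0.496, 0.103]
force: [12.7, 6.3, 2.5]
grip_width: 0.0236
```

Run:
```python
from h import *
delta(65,66,53); carr('w29.png')
```

```text
t 35.5 p [ 0.5791 -0.042   0.2672] head [43.5 65.6 54.6] shift tool now [22.1 -0.3  1.7] in target axes [22.1 -0.3  1.6] rotvec [ 0.07 -0.43 -0.01]
  F tray [12.8  5.  -4. ]
   screw [-100.    38.4]   screw [-25.2  38.3]   screw [-100.2  -35.9]
moved mean 29.3  theta -0.0012  left 29.3 right 29.4
```

Request:
{"method": "drive_tool", "body": {"increments": [[[0, 0, 0], [-1, 0, 0], 0]]}}

```text
time_s: 35.67
ee_pos: [0.5785, -0.0419, 0.2671]
eef_rot: [3.14, -0.497, 0.103]
force: [13.6, 7.9, 2.9]
grip_width: 0.0236
```

Request:
{"method": "drive_tool", "body": {"increments": [[[0, 0, 0], [-1, 0, 0], 0]]}}

```text
time_s: 35.8
ee_pos: [0.5778, -0.0419, 0.2669]
eef_rot: [3.14, -0.498, 0.103]
force: [14.8, 8.0, 5.3]
grip_width: 0.0239
```

Request:
{"method": "drive_tool", "body": {"increments": [[[0, 0, 0], [-1, 0, 0], 0]]}}

```text
time_s: 35.92
ee_pos: [0.5773, -0.042, 0.267]
eef_rot: [3.14, -0.5, 0.103]
force: [17.9, 8.9, 5.5]
grip_width: 0.0239
```

Run:
```python
from h import *
delta(65,66,53); carr('w30.png')
```

```text
t 35.925 p [ 0.5773 -0.042   0.267 ] head [42.1 65.7 55.2] shift tool now [23.7 -0.1  2.5] in target axes [23.8 -0.1  2.2] rotvec [ 0.08 -0.62  0.01]
  F tray [19.1  7.  -3.9]
   screw [-26.1  38.7]   screw [-100.7   38.1]   screw [-100.4  -36. ]
moved mean 29.9  theta 0.0061  left 30.2 right 29.5
```

Request:
{"method": "drive_tool", "body": {"increments": [[[0, 0, 0], [12, 0, 0], 0], [[0, 0, 0], [28, 0, -6], 0], [[0, 0, 0], [0, 40, 0], 0], [[0, 0, 0], [0, 52, 0], 0], [[0, 0, 0], [0, 40, 0], 0], [[0, 0, 0], [-28, 0, 6], 0], [[0, 0, 0], [0, 0, 0], 0]]}}

```text
time_s: 36.85
ee_pos: [0.5976, -0.1735, 0.2676]
eef_rot: [-3.141, -0.486, 0.102]
force: [0.5, 0.7, -2.9]
grip_width: 0.0236
```

Run:
```python
from h import *
delta(48,-66,53); carr('w31.png')
```

```text
t 36.85 p [ 0.5976 -0.1735  0.2676] head [ 47.1 -67.   52.6] shift tool now [ 0.6 -1.  -0.4] in target axes [ 0.6 -1.  -0.4] rotvec [ 0.03  0.18 -0.07]
  F tray [-0.8  0.7 -2.9]
   screw [-25.6  38.1]   screw [-100.6   37.2]   screw [-25.3 -37. ]   screw [-100.   -37.4]
moved mean 29.6  theta 0.0055  left 29.9 right 29.2
```

Request:
{"method": "drive_tool", "body": {"increments": [[[0, 0, 0], [-1.5, 0, 0], 0], [[0, 0, 0], [-1.5, 0, 0], 0], [[0, 0, 0], [-1.5, 0, 0], 0], [[0, 0, 0], [-1.5, 0, 0], 0], [[0, 0, 0], [-1.2, 0, 0], 0]]}}

```text
time_s: 37.52
ee_pos: [0.5933, -0.1734, 0.2671]
eef_rot: [3.139, -0.493, 0.104]
force: [7.7, 2.6, -0.3]
grip_width: 0.0238
```

Request:
{"method": "drive_tool", "body": {"increments": [[[0, 0, 0], [-1.2, 0, 0], 0]]}}

```text
time_s: 37.65
ee_pos: [0.5925, -0.1737, 0.2669]
eef_rot: [3.139, -0.493, 0.104]
force: [9.8, 1.6, 0.7]
grip_width: 0.0235
```

Request:
{"method": "drive_tool", "body": {"increments": [[[0, 0, 0], [-1.2, 0, 0], 0]]}}

```text
time_s: 37.78
ee_pos: [0.5918, -0.1739, 0.2667]
eef_rot: [3.138, -0.495, 0.104]
force: [10.7, 0.9, 1.2]
grip_width: 0.024
```

Request:
{"method": "drive_tool", "body": {"increments": [[[0, 0, 0], [-1, 0, 0], 0]]}}

```text
time_s: 37.9
ee_pos: [0.5911, -0.1742, 0.2665]
eef_rot: [3.138, -0.495, 0.103]
force: [13.9, 0.3, 2.5]
grip_width: 0.0237
```

Run:
```python
from h import *
delta(65,-66,53); carr('w32.png')
```

```text
t 37.9 p [ 0.5911 -0.1742  0.2665] head [ 41.7 -67.3  54.7] shift tool now [23.9 -1.1  1.9] in target axes [23.9 -1.1  1.7] rotvec [ 0.2  -0.39  0.02]
  F tray [13.4 -1.2 -4.3]
   screw [-101.   38.]   screw [-26.   37.8]   screw [-101.6  -36.7]   screw [-27.  -37.4]
moved mean 30.6  theta -0.0107  left 30.0 right 31.3
```

Request:
{"method": "drive_tool", "body": {"increments": [[[0, 0, 0], [-1, 0, 0], 0]]}}

```text
time_s: 38.08
ee_pos: [0.5907, -0.1743, 0.2666]
eef_rot: [3.138, -0.497, 0.103]
force: [15.4, 1.8, 3.4]
grip_width: 0.0237
```

Request:
{"method": "drive_tool", "body": {"increments": [[[0, 0, 0], [-1, 0, 0], 0]]}}

```text
time_s: 38.2
ee_pos: [0.5902, -0.1744, 0.2667]
eef_rot: [3.137, -0.499, 0.103]
force: [18.5, 1.4, 3.4]
grip_width: 0.0237
```

Run:
```python
from h import *
delta(65,-66,53); carr('w33.png')
```

```text
t 38.2 p [ 0.5902 -0.1744  0.2667] head [ 41.2 -67.5  55.3] shift tool now [24.6 -1.2  2.6] in target axes [24.6 -1.2  2.3] rotvec [ 0.25 -0.57  0.01]
  F tray [18.  -0.5 -5.7]
   screw [-101.   38.]   screw [-26.   37.8]   screw [-101.6  -36.7]   screw [-27.  -37.6]
moved mean 30.6  theta -0.0113  left 29.9 right 31.3
```

Request:
{"method": "drive_tool", "body": {"increments": [[[0, 0, 0], [12, 0, 0], 0], [[0, 0, 0], [28, 0, -6], 0], [[0, 0, 0], [0, -40, 0], 0], [[0, 0, 0], [0, -52, 0], 0], [[0, 0, 0], [0, -41, 0], 0], [[0, 0, 0], [-28, 0, 6], 0], [[0, 0, 0], [-3, 0, 0], 0], [[0, 0, 0], [0, 0, 0], 0]]}}

```text
time_s: 39.25
ee_pos: [0.5823, -0.0414, 0.2679]
eef_rot: [3.14, -0.489, 0.103]
force: [0.4, 0.1, -3.4]
grip_width: 0.0235
```

Request:
{"method": "drive_tool", "body": {"increments": [[[0, 0, 0], [-1.5, 0, 0], 0], [[0, 0, 0], [-1.5, 0, 0], 0], [[0, 0, 0], [-1, 0, 0], 0]]}}

```text
time_s: 39.62
ee_pos: [0.5792, -0.0416, 0.2665]
eef_rot: [3.139, -0.492, 0.103]
force: [7.1, 0.1, -0.2]
grip_width: 0.0236
```

Run:
```python
from h import *
delta(65,66,53); carr('w34.png')
```

```text
t 39.625 p [ 0.5792 -0.0416  0.2665] head [43.  65.9 53.9] shift tool now [22.3  0.   1. ] in target axes [22.3  0.   0.9] rotvec [ 0.12 -0.19  0.01]
  F tray [ 6.1 -0.7 -3.5]
   screw [-101.    38.7]   screw [-26.4  38.2]   screw [-101.5  -35.7]
moved mean 30.6  theta -0.0043  left 30.3 right 30.8
```

Request:
{"method": "drive_tool", "body": {"increments": [[[0, 0, 0], [-1.3, 0, 0], 0]]}}

```text
time_s: 39.8
ee_pos: [0.5787, -0.0417, 0.2666]
eef_rot: [3.139, -0.494, 0.103]
force: [10.3, 0.7, 1.8]
grip_width: 0.0239
```

Request:
{"method": "drive_tool", "body": {"increments": [[[0, 0, 0], [-1.3, 0, 0], 0]]}}

```text
time_s: 39.92
ee_pos: [0.5781, -0.0418, 0.2668]
eef_rot: [3.139, -0.496, 0.103]
force: [13.9, 2.0, 2.6]
grip_width: 0.0241
```

Request:
{"method": "drive_tool", "body": {"increments": [[[0, 0, 0], [-1.3, 0, 0], 0]]}}

```text
time_s: 40.05
ee_pos: [0.5775, -0.0419, 0.2669]
eef_rot: [3.139, -0.499, 0.103]
force: [16.6, 2.2, 4.0]
grip_width: 0.0239
```

Request:
{"method": "drive_tool", "body": {"increments": [[[0, 0, 0], [-0.8, 0, 0], 0]]}}

```text
time_s: 40.17
ee_pos: [0.5772, -0.042, 0.2669]
eef_rot: [3.138, -0.5, 0.103]
force: [18.4, 2.3, 3.3]
grip_width: 0.0238
```

Run:
```python
from h import *
delta(65,66,53); carr('w35.png')
```

```text
t 40.175 p [ 0.5772 -0.042   0.2669] head [41.9 65.6 55.2] shift tool now [23.9 -0.1  2.5] in target axes [23.9 -0.1  2.2] rotvec [ 0.19 -0.65 -0.  ]
  F tray [17.9  0.4 -5.8]
   screw [-101.    38.8]   screw [-26.4  38.2]   screw [-101.6  -35.8]
moved mean 30.6  theta -0.0055  left 30.3 right 30.9
```

Request:
{"method": "drive_tool", "body": {"increments": [[[0, 0, 0], [10, 0, 0], 0], [[0, 0, 0], [12, 0, 0], 0], [[0, 0, 0], [0, 0, -30], 0], [[0, 0, 0], [0, 0, -50], 0], [[0, 0, 0], [0, 0, -40], 0], [[0, -7, 0], [0, 0, 0], 0], [[0, -7, 0], [0, 0, 0], 0], [[0, -7, 0], [0, 0, 0], 0], [[0, -7, 0], [0, 0, 0], 0], [[0, 0, 0], [0, 0, 0], 0]]}}

```text
time_s: 41.48
ee_pos: [0.5386, -0.0453, 0.3782]
eef_rot: [3.141, 0.002, 0.103]
force: [-0.0, 0.0, -3.4]
grip_width: 0.024
```

```bash
cat > d2.py <<'E'
from h import *
def d2(p,yaw):
    o,Rm,q,_=loc(); Rt=R.from_euler('xyz',[np.pi,0,yaw]).as_matrix()
    print(o['time_s'],q.round(4),'rv',np.degrees(R.from_matrix(Rm.T@Rt).as_rotvec()).round(2),'shift now',(Rm.T@(np.array(p)-q)*1e3).round(1),'shift tgt',(Rt.T@(np.array(p)-q)*1e3).round(1),o['force'].round(1))
E
python3 - <<'E'
from d2 import *
d2((.547,.307,.25),.124); snap('wrist','w36.png')
E
```

```text
41.475 [ 0.5386 -0.0453  0.3782] rv [ 0.05  0.09 -1.19] shift now [  44.9 -349.6  127.9] shift tgt [  51.9 -348.5  128.2] [-0.   0.  -3.4]
```

View pics/w36.png

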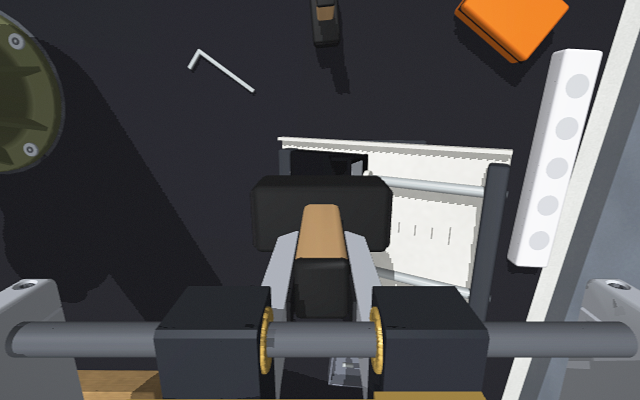

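Request:
{"method": "drive_tool", "body": {"increments": [[[0, 0, -1.2], [0, 0, 0], 0], [[0, 0, 0], [5, -35, 0], 0], [[0, 0, 0], [8, -55, 0], 0], [[0, 0, 0], [8, -55, 0], 0], [[0, 0, 0], [8, -55, 0], 0], [[0, 0, 0], [8, -55, 0], 0], [[0, 0, 0], [8, -55, 20], 0], [[0, 0, 0], [7, -38, 40], 0], [[0, 0, 0], [0, 0, 45], 0], [[0, 0, 0], [0, 0, 23], 0], [[0, 0, 0], [0, 0, 0], 0], [[0, 0, 0], [0, 0, 0], 0]]}}

```text
time_s: 43.02
ee_pos: [0.5465, 0.3062, 0.253]
eef_rot: [3.141, -0.003, 0.124]
force: [-0.4, 0.4, -3.0]
grip_width: 0.0234
```

Run:
```python
from d2 import *
d2((.547,.307,.1033),.124); snap('wrist','w37.png')
```

```text
43.025 [0.5465 0.3062 0.253 ] rv [ 0.01 -0.17 -0.01] shift now [  0.2  -0.8 149.7] shift tgt [  0.6  -0.8 149.7] [-0.4  0.4 -3. ]
```

View pics/w37.png

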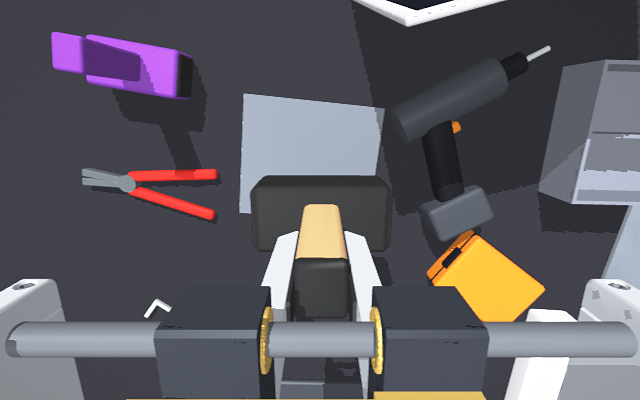

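Request:
{"method": "drive_tool", "body": {"increments": [[[0, -0.17, 0], [0.4, -0.8, 30], 0], [[0, 0, 0], [0, 0, 45], 0], [[0, 0, 0], [0, 0, 40], 0], [[0, 0, 0], [0, 0, 22], 0], [[0, 0, 0], [0, 0, 8], 0], [[0, 0, 0], [0, 0, 2], 0], [[0, 0, 0], [0, 0, 0], 0]]}}

```text
time_s: 43.95
ee_pos: [0.5466, 0.307, 0.1053]
eef_rot: [3.141, 0.001, 0.124]
force: [-0.9, 0.4, -3.0]
grip_width: 0.0238
```

Request:
{"method": "drive_tool", "body": {"increments": [[[0, 0, 0], [0, 0, 1], 0], [[0, 0, 0], [0, 0, 1], 0]]}}

```text
time_s: 44.2
ee_pos: [0.5464, 0.3071, 0.1033]
eef_rot: [3.141, 0.002, 0.124]
force: [-4.6, -1.6, 11.2]
grip_width: 0.0239
```

Request:
{"method": "drive_tool", "body": {"increments": [[[0, 0, 0], [0, 0, 0.6], 0], [[0, 0, 0], [0, 0, 0], 0]]}}

```text
time_s: 44.45
ee_pos: [0.5464, 0.3071, 0.1033]
eef_rot: [3.141, 0.001, 0.124]
force: [-5.3, -1.8, 9.9]
grip_width: 0.0237
```

Run:
```python
from d2 import *
d2((.547,.307,.1033),.124)
```

```text
44.45 [0.5464 0.3071 0.1033] rv [ 0.04  0.08 -0.  ] shift now [ 0.6  0.2 -0. ] shift tgt [ 0.6  0.2 -0. ] [-5.3 -1.8  9.9]
```

Request:
{"method": "drive_tool", "body": {"increments": [[[0, 0, 0], [0, 0, -0.6], 0], [[0, 0, 0], [0, 0, 0], 0], [[0, 0, 0], [0, 0, 0], 0.35], [[0, 0, 0], [0, 0, 0], 0.6], [[0, 0, 0], [0, 0, 0], 0.9], [[0, 0, 0], [0, 0, 0], 1], [[0, 0, 0], [0, 0, 0], 1]]}}

```text
time_s: 45.32
ee_pos: [0.5461, 0.3068, 0.102]
eef_rot: [3.14, 0.003, 0.124]
force: [-0.1, 0.9, 0.0]
grip_width: 0.0694
```

Run:
```python
from d2 import *
print(ctrl.get_obs()['grip_width'],ctrl.get_obs()['force']); snap('wrist','w38.png')
```

```text
0.0693750804829472 [-0.05668084  0.85344615  0.03642224]
```

View pics/w38.png

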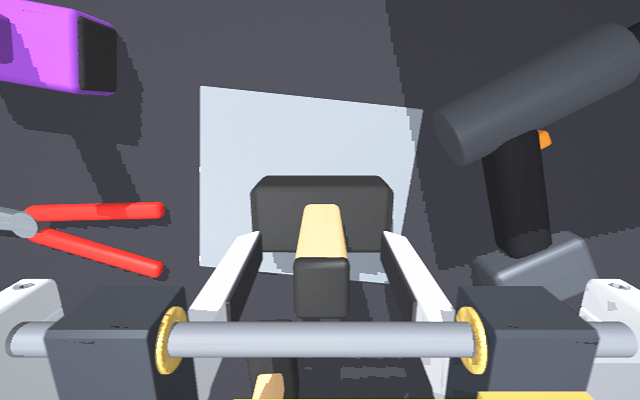

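Mallet stands upright, released (cap at (321,287), head (252–392, 177–250)). Open fully, then lift away straight up and move aside.

Request:
{"method": "drive_tool", "body": {"increments": [[[0, 0, 0], [0, 0, 0], 1], [[0, 0, 0], [0, 0, 0], 1], [[0, 0, 0], [0, 0, -15], 1], [[0, 0, 0], [0, 0, -40], 1], [[0, 0, 0], [0, 0, -50], 1], [[0, 0, 0], [0, 0, -50], 1], [[0, 0, 0], [0, 0, -30], 1], [[0, 0, 0], [-40, 0, 0], 1], [[0, 0, 0], [-50, 0, 0], 1], [[0, 0, 0], [-40, 0, 0], 1], [[0, 0, 0], [0, 0, 0], 1]]}}

```text
time_s: 46.75
ee_pos: [0.416, 0.291, 0.2894]
eef_rot: [3.141, 0.001, 0.125]
force: [0.3, -0.0, 0.1]
grip_width: 0.0935
```

Run:
```python
from h import *
a=snap('top','top39.png')[:,:,::-1]; b=snap('side','side39.png')[:,:,::-1]
up=lambda im:cv2.resize(im,(400,300),interpolation=2)
cv2.imwrite('pics/m39.png',np.vstack([np.hstack([up(a[110:230,300:420]),up(a[170:260,180:310])]),np.hstack([up(b[120:240,250:390]),up(b[210:350,200:340])])]))
o=ctrl.get_obs();print(o['time_s'],o['ee_pos'],o['force'])
```

```text
46.85 [0.41792301 0.29113536 0.28853283] [-0.05021969 -0.11539585  0.41719442]
```

View pics/m39.png

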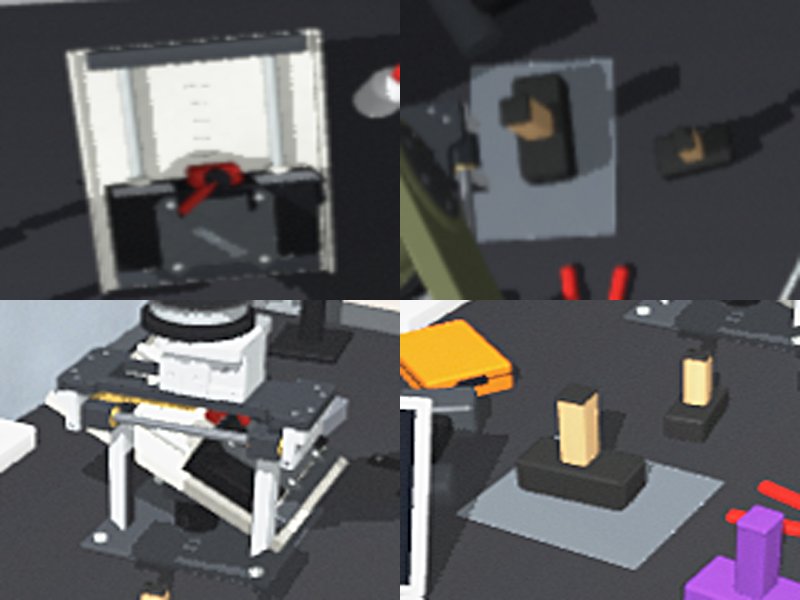

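View pics/top39.png

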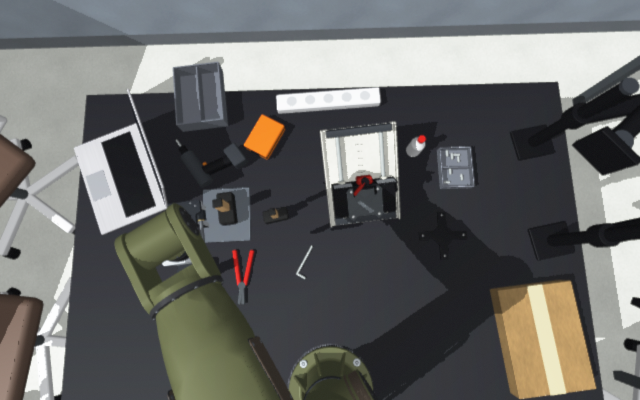

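```bash
python3 -c "
from station import ctrl
print(ctrl.hand_in())"
```

```text
the job is handed in; nothing more can be done
None
```

The carriage is down against its bottom stop on both sides, and the mallet stands upright on its grey mat. I handed the job in just after 46.85 s on the robot's clock.

**Taps:** I gripped the large black-headed mallet from the mat and leaned it 28° with the slope. I then worked the right and left ends of the flange in turn, in slow pushes of about 3–8 mm rather than sharp blows. The down-slope push read about 13–15.5 N while it slid. The cocking angle, measured from the wrist camera, reached about -0.036 rad at most (right end roughly 4 mm ahead), under the 0.05 rad binding angle. I kept about 10 mm or more between the mallet and the clamp lever throughout.

**Bottom stop:**
- **Both ends:** I pressed each end again with about 18 N. The force rose steadily and the carriage's screws stayed put in the images, which I read as sitting on the stops.
- **Distance:** I measured about 30.5 mm of travel on each side.
- **Squareness:** The last angle readings were -0.011 and -0.0055 rad. Camera readings varied by about a millimetre, so I take these as zero. In the final top picture the flange is parallel to the end block.

**Mallet and surroundings:** The mallet went back to within about 1 mm of where it started, and the gripper was clear before hand-in. The final pictures showed nothing else moved; in the last side view the arm hid much of the mount, so that side rests on the top view.

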